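Load the soil-disc shuttle and park it at the rig with its brake on

ROBOT

A 7-joint arm with a two-finger parallel gripper is mounted at the origin on a cart in front of the work surface, level with it; the furniture and walls round the work are solid. World frame = base frame: x ahead of the robot, y to its left, z up, the work surface at z = 0. Lengths are in m, angles in rad, forces in N, time in s.
With the tool pointing down it reaches from about 0.4 to 0.85 m from the base axis. Payload 4.5 kg.
Tool frame: the origin (TCP) lies at the very end of the fingers, on their centre line; the grasp point (between the pads) lies 19 mm behind it; z points along the fingers, y is the line along which they close (so a half turn about z gives the same grasp; the last joint's range is limited). The gripper opens to 88 mm and grips with 3 to 60 N. Pads are 18 mm wide; open, the fingers measure 123 mm over their backs; the gripper's body (75 mm by 187 mm) begins 45 mm behind the grasp point.
Start: joints at [-1.09, 0.689, -0.195, 1.565, 0.157, 0.902, -0.215], TCP at [0.27, 0.564, 0.239] pointing down, gripper open.
Joint ranges: [-3.01, 3.01], [-0.46, 2.08], [-1.47, 1.51], [0.13, 2.56], [-1, 4.14], [0.04, 2.09], [-2.66, 2.66]. Speed limits (rad/s): [2.57, 2.57, 3.14, 3.14, 3.14, 3.14, 3.14].

INTERFACE

Orientations are given as a unit quaternion [x, y, z, w].
In Python, from plant import r gives the robot as it stands. The module is installed in compiled form; this text tells all that it offers.
- The arm moves only by the tool step_arm, never from a script. Its argument "increments" is a list of rows, each a list of 2 entries, a list of its own where there are three numbers: the shift along the world's x, y, z in cm, then the turn, a rotation vector about the world's x, y, z in degrees. A call has exactly 10 rows; each row shifts and turns the commanded pose from where the row before left it; what a row does not reach is not made up. A row lasts 1/10 s, in which the tool goes at most 50 mm and 8.59 degrees, less where a joint would pass 70% of its speed; a pose out of reach is approached as far as the arm can. A call is refused whole if a number of a shift passes 5 or a number of a turn 8.59, either way. A call with a gripper value outside its range is refused whole. "fingers" is the opening, from 0 (shut) to 1 (fully open), set as the call begins (left out, the last holds). The fingers move at their own pace and stop on an object; "grip_force" is the grip in N (left out, the last holds). Time passes only in rows, so rows that do not move let the fingers close, or fill a call up. It gives the time, the measured TCP pose, the force, the opening and the grip force at its end, in the units of the state.
- r.get_state(): the state, without advancing time (a new reading comes with each control period).
- r.snapshot(name): name is "scene" or "top"; returns (picture, depth): 480x640x3 uint8, red, green, blue; 480x640 float32, m along the optical axis (not along the pixel's ray), 0 where there is no reading.
- r.calibration(name): a dict with "fov_y" (degrees; the focal length in pixels is half the picture's height over the tangent of half this angle, whatever the lens; pixels are square), "cx", "cy" (the principal point, pixels), "R" (3x3) and "t" (3): a world point X has camera coordinates R X + t. Camera axes: x right, y down, z forward; pixel columns grow to the right and rows downward; lengths in m; the calibration is good to about 2 mm. A picture is of the moment at which its call begins. calibration takes no time and is no camera call.
- r.finish_job(): hands the job in; it is judged then, once.
The state is a dict: "clock": time; "q": joint angles; "qd": joint speeds; "joint_torque": joint torques, N m; "tool_pos": TCP position; "eef_rot": TCP orientation; "contact_force": force on the tool from outside, world axes, zero at the start; "moment": the same for the moment, N m; "opening": opening from 0.0 (shut) to 1.0 (fully open); "finger_force": force on a finger pad.
Only numpy, scipy, OpenCV 4.12 (cv2) and the standard library are available. Lean on these libraries where they do the work, as an engineer would, in place of code of your own. Each camera call takes 0.05 s, during which the arm holds its last target. There are 200 camera calls.

TASK

Draw the shuttle carriage along its rail to the right-hand stop and press its brake lever right down, then lift off the dust cover and set it flat in the cornered rest board. With the carriage still locked, lay every loose soil disc flat in the carriage's tray, one to a compartment, and put the cover back over them so that it sits down on the deck. Only then flick the brake up, bring the carriage to the stop at the rig end and press the brake right down again, leaving the other things where they stand.

Things in the scene. Friction and masses are not known exactly. Their poses are not given: they have to be found in the camera images.
- rail: Fixed rail of the shuttle: flat white base with dark strips, 130 x 400 mm, 12 mm high, origin under its middle on the worktop, z up. Its y axis runs along the rail towards the rig (robot's left), x away from the robot; it is turned at most 0.1 rad from the world's axes. The brake foot drops into a notch of the rail only at either end stop.
- carriage (a joint): Slide of the carriage along the rail's +y, in m: 0 at the right-hand stop (loading end, away from the rig), 0.13 at the left-hand stop (rig end). Rolls with 1.5 N of drag (0.9 kg) and stays where left. The tray's middle is at rail y = -0.035 + value. With the brake down in a notch it has under 10 mm of play.
- tray (a point): Middle of the carriage's tray, on the tray floor (38 mm above the worktop); axes as the rail's. Tray 130 x 130 mm, 2 x 2 compartments. The deck under it is 156 mm wide (x), its top 4 mm below this point; it ends 82 mm to -y and 114 mm to +y.
- place0 (a point): marks the middle of one of the four square compartments of the tray on the carriage, on the tray floor (a compartment is 60 mm square; the ribs and rim round it stand 6 mm above its floor). In the carriage's frame it is 31.75 mm off the tray's middle in x and in y: near (-x), right (-y).
- place1 (a point): marks the middle of one of the four square compartments of the tray on the carriage, on the tray floor (a compartment is 60 mm square; the ribs and rim round it stand 6 mm above its floor). In the carriage's frame it is 31.75 mm off the tray's middle in x and in y: near (-x), left (+y).
- place2 (a point): marks the middle of one of the four square compartments of the tray on the carriage, on the tray floor (a compartment is 60 mm square; the ribs and rim round it stand 6 mm above its floor). In the carriage's frame it is 31.75 mm off the tray's middle in x and in y: far (+x), right (-y).
- place3 (a point): marks the middle of one of the four square compartments of the tray on the carriage, on the tray floor (a compartment is 60 mm square; the ribs and rim round it stand 6 mm above its floor). In the carriage's frame it is 31.75 mm off the tray's middle in x and in y: far (+x), left (+y).
- fin_top (a point): Middle of the top of the black upright grip fin on the +y (left) end of the carriage deck, 96 mm from the tray's middle: 14 mm thick (x), 32 mm long (y), 50 mm high down to the deck. Pinch it across x to draw the carriage along.
- brake (a joint): Brake lever at the -y (right) end of the carriage, hinged on a level pin along x, in rad: 0 pressed fully down (locked, lever level, pointing to -y), 0.9 fully up (released). Stays where left; moving it takes about 1 N at the paddle. Away from a notch its foot meets the rail and it stops at about 0.2.
- brake_hinge (a point): Middle of the brake lever's hinge pin, 36 mm above the worktop, 92 mm to -y of the tray's middle. Axes turn with the lever.
- brake_paddle (a point): Middle of the black paddle at the end of the brake lever, 66 mm from the hinge: at lever value v it lies 66*cos(v) mm to -y of the hinge and 66*sin(v) mm above it. The paddle is 26 mm wide (x), 30 mm long, 10 mm thick; with the lever down there are 19 mm of air under it.
- cover: Loose dark grey dust cover of the tray: a box without a bottom, 146 x 146 x 40 mm (inside 140 x 140 x 37), 0.2 kg, origin at the middle of its lower edge. On the carriage it stands on the deck round the tray with 5 mm of play each way. Any quarter turn fits.
- cover_grip (a point): Middle of the top of the cover's black bar grip, 66 mm above the cover's lower edge: 16 mm thick (cover's x), 60 mm long (cover's y), 26 mm high above the cover's top.
- rest_top (a point): Middle of the cover rest: a fixed white board 168 x 168 mm, its top (this point) 10 mm above the worktop, with a 12 mm high kerb at each corner; between kerbs it is 158 mm wide, so the cover (146 mm) stands between them with 6 mm of play. x, y along its sides; turned at most 0.08 rad.
- disc_0: a loose soil disc, round, 54 mm across and 20 to 22 mm high, about 90 g; origin at the middle of its underside, z up. May be absent (None). On the worktop, behind the rail's left half.
- disc_1: a loose soil disc, round, 54 mm across and 20 to 22 mm high, about 90 g; origin at the middle of its underside, z up. May be absent (None). On the worktop, behind the rail's left half.
- disc_2: a loose soil disc, round, 54 mm across and 20 to 22 mm high, about 90 g; origin at the middle of its underside, z up. May be absent (None). In the shallow sample tray at the right.
- disc_3: a loose soil disc, round, 54 mm across and 20 to 22 mm high, about 90 g; origin at the middle of its underside, z up. May be absent (None). In the shallow sample tray at the right.
- sample_tray: Fixed shallow white tray at the right (not the one on the carriage), 212 x 302 mm, floor 3 mm above the worktop, sloping walls 20 mm high; origin under its middle, y along the long side.
- humidifier: Fixed tall humidifier (blue tank, white cone) behind the rail: 302 x 283 mm over all, 344 mm high, origin under its middle. Go round it.
- tin_a: Bystander: round metal tin with lid, 63 mm across, 36 mm high, behind the rail; loose, origin under its middle.
- beaker: Bystander: glass beaker 51 mm across, 70 mm high, behind the rail; loose, origin under its middle.
- mould: Bystander: steel mould ring 66 x 74 x 45 mm in the sample tray; loose, origin under its middle.
Not all that is in view belongs to the job. What is shaped like the disc_1 but green is not meant.

How it is judged:
On the way, in this order (a step that is already met when the one before it is completed fails the run):
1. the carriage is at its right-hand stop with the brake lever fully down (value of joint brake below 0.12 rad and value of joint carriage below 0.012 m), for 0.2 s.
2. the dust cover lies flat in the rest, between its corner kerbs, the carriage still locked at the right (all of step 1 and x of cover in the frame of rest_top between -0.011 and 0.011 m and y of cover in the frame of rest_top between -0.011 and 0.011 m and z of cover in the frame of rest_top between -0.004 and 0.004 m and angle between cover's own z axis and vertical below 0.05 rad), for 0.2 s.
3. every soil disc lies flat in a compartment of the tray, the carriage still locked at the right (all of step 1 and x of disc_0 in the frame of tray between -0.04 and 0.04 m and y of disc_0 in the frame of tray between -0.04 and 0.04 m and z of disc_0 in the frame of tray between -0.005 and 0.005 m and angle between each of disc_0, disc_1, disc_2, disc_3's own z axis and vertical below 0.12 rad and x of disc_1 in the frame of tray between -0.04 and 0.04 m and y of disc_1 in the frame of tray between -0.04 and 0.04 m and z of disc_1 in the frame of tray between -0.005 and 0.005 m and x of disc_2 in the frame of tray between -0.04 and 0.04 m and y of disc_2 in the frame of tray between -0.04 and 0.04 m and z of disc_2 in the frame of tray between -0.005 and 0.005 m and x of disc_3 in the frame of tray between -0.04 and 0.04 m and y of disc_3 in the frame of tray between -0.04 and 0.04 m and z of disc_3 in the frame of tray between -0.005 and 0.005 m), for 0.2 s.
4. the cover is back on the carriage, down on the deck all round, the discs under it, still locked at the right (all of step 3 and x of cover in the frame of tray between -0.009 and 0.009 m and y of cover in the frame of tray between -0.009 and 0.009 m and z of cover in the frame of tray between -0.008 and 0 m and angle between cover's own z axis and vertical below 0.05 rad), for 0.2 s.
5. the brake lever is flicked up (value of joint brake above 0.5 rad), for 0.1 s.
At the end, for the whole second after the job is handed in: Carriage within 12 mm of the rig-end stop, brake lever under 0.12 rad (down), every soil disc flat in a tray compartment (tilt under 0.12 rad, each within 40 mm of the tray's middle in x and y), the cover on the deck over them (within 9 mm, level, at rest) (value of joint brake below 0.12 rad and value of joint carriage above 0.118 m and x of disc_0 in the frame of tray between -0.04 and 0.04 m and y of disc_0 in the frame of tray between -0.04 and 0.04 m and z of disc_0 in the frame of tray between -0.005 and 0.005 m and angle between each of disc_0, disc_1, disc_2, disc_3's own z axis and vertical below 0.12 rad and x of disc_1 in the frame of tray between -0.04 and 0.04 m and y of disc_1 in the frame of tray between -0.04 and 0.04 m and z of disc_1 in the frame of tray between -0.005 and 0.005 m and x of disc_2 in the frame of tray between -0.04 and 0.04 m and y of disc_2 in the frame of tray between -0.04 and 0.04 m and z of disc_2 in the frame of tray between -0.005 and 0.005 m and x of disc_3 in the frame of tray between -0.04 and 0.04 m and y of disc_3 in the frame of tray between -0.04 and 0.04 m and z of disc_3 in the frame of tray between -0.005 and 0.005 m and x of cover in the frame of tray between -0.009 and 0.009 m and y of cover in the frame of tray between -0.009 and 0.009 m and z of cover in the frame of tray between -0.008 and 0 m and angle between cover's own z axis and vertical below 0.05 rad and linear speed of cover below 0.02 m/s); the robot touches nothing.
It fails at once if the tin, the beaker or the mould ring is moved more than 50 mm (distance of any of tin_a, beaker, mould from where it was at the start of the episode above 0.05 m).
Of disc_0, disc_1, disc_2, disc_3 only 2 to 4 are there at a start; the rules pass over those that are not, and their reading is None.
At some moment in a run one of disc_0, disc_1, disc_2, disc_3 may be knocked a few centimetres aside while the robot is not near it.
It also fails if it takes over 210 s, if anything falls off the work surface, if the arm or the gripper's body presses on something with over 40 N, if the wrist force passes 120 N, or if a joint passes its speed limit or range.

## Working session

There is one attempt and no reset: what is moved stays moved. The work goes in short steps, Python scripts to look and compute and a tool call to move; the robot and the scene stay as the last step left them, time stands still between calls to the robot, and variables do not carry over. Pictures are saved under pics/ and viewed, at most 14 in all, crops included, and the job is handed in when it is done.

Besides the shell and the picture viewer there is one more tool, called as name([rows], argument=value, ...), one row to a line, values as JSON. step_arm: Moves the arm, as the interface text tells. Its arguments: {"type":"object","properties":{"increments":{"type":"array","items":{"type":"array"}},"fingers":{"type":"number"},"grip_force":{"type":"number"}},"required":["increments"]}

```bash
mkdir -p pics; cat > h.py <<'E'
import numpy as np, cv2
from plant import r
def snap(n,save=None):
    im,d=r.snapshot(n)
    if save: cv2.imwrite(f'pics/{save}.png',im[:,:,::-1]); np.save(f'pics/{save}.npy',d)
    return im,d
def world(n,d):
    c=r.calibration(n);f=240/np.tan(np.radians(c['fov_y']/2))
    v,u=np.mgrid[:480,:640]
    P=np.stack([(u-c['cx'])/f*d,(v-c['cy'])/f*d,d],-1)
    W=(P-np.array(c['t']))@np.array(c['R'])
    W[d<=0]=np.nan
    return W
def proj(n,X):
    c=r.calibration(n);f=240/np.tan(np.radians(c['fov_y']/2))
    p=np.array(c['R'])@np.array(X)+c['t']
    return p[0]/p[2]*f+c['cx'],p[1]/p[2]*f+c['cy']
E
python3 - <<'E'
from h import *
for n in('scene','top'):
    im,d=snap(n,n+'0'); c=r.calibration(n);print(n,c, -np.array(c['R']).T@c['t'])
print(r.get_state())
E
```

```text
scene {'fov_y': 42.68773039452425, 'cx': 321.61304103649474, 'cy': 242.42160330355202, 'R': array([[-0.58224065, -0.81294924, -0.01045752],
       [-0.41031894,  0.30492937, -0.85945125],
       [ 0.70187904, -0.49611654, -0.51111075]]), 't': array([0.26216511, 0.36343192, 1.39465555])} [-0.67711332  0.79421754  1.02791705]
top {'fov_y': 54.965176024607544, 'cx': 321.63301557187526, 'cy': 246.47150821493628, 'R': array([[-0.01148754, -0.99985777,  0.01234808],
       [-0.98800389,  0.00944775, -0.1541397 ],
       [ 0.15400111, -0.01397064, -0.9879719 ]]), 't': array([-0.09168675,  0.59187777,  1.13831214])} [ 0.40842295 -0.08136268  1.21698442]
{'clock': 0.1, 'q': array([-1.09020226,  0.68991342, -0.19452574,  1.56621696,  0.15729092,
        0.90248178, -0.21511482]), 'qd': array([ 0.00110045, -0.00158364,  0.00063136, -0.00221422, -0.00011703,
       -0.00113246,  0.00182748]), 'joint_torque': array([-3.82614322e-03, -5.28500605e+01, -1.27140373e+00, -1.53836453e+01,
       -5.25030470e-02,  2.01381619e-03,  3.75467414e-05]), 'tool_pos': array([0.26984153, 0.56313299, 0.2379882 ]), 'eef_rot': array([ 2.21515457e-01,  9.75156520e-01, -8.04465616e-04, -1.29659662e-04]), 'contact_force': array([0.08088284, 0.34143386, 0.18591426]), 'moment': array([-0.00904813,  0.02635704,  0.00836025]), 'finger_force': 0.0, 'opening': 1.000510297885809}
```

View pics/top0.png

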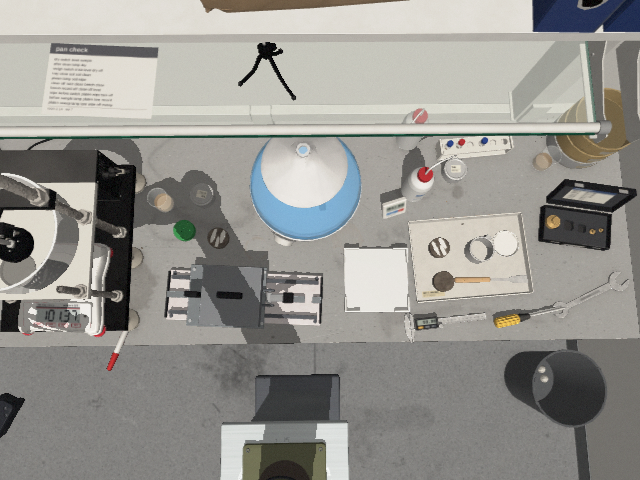

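View pics/scene0.png

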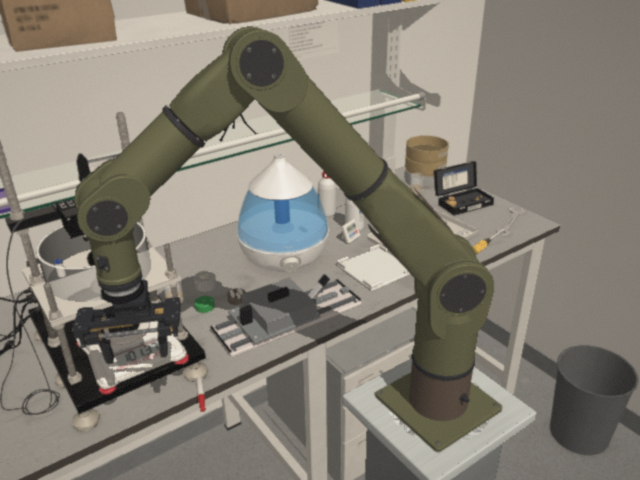

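```bash
python3 - <<'E'
from h import *
im=cv2.imread('pics/top0.png')
a=cv2.resize(im[165:335,130:330],(800,680),interpolation=2)[:, :]
b=cv2.resize(im[205:310,400:540],(800,600),interpolation=2)
cv2.imwrite('pics/c1.png',cv2.resize(a,(700,595)));cv2.imwrite('pics/c2.png',b)
d=np.load('pics/top0.npy');W=world('top',d);np.save('pics/W0.npy',W)
for u,v in [(202,195),(160,200),(185,230),(218,237),(440,247),(480,250),(505,243),(443,281),(230,295),(288,297),(376,280),(420,230),(246,320),(246,290)]:
    print((u,v),np.round(W[v,u],3))
E
```

```text
(202, 195) [0.733 0.215 0.035]
(160, 200) [0.722 0.327 0.028]
(185, 230) [0.642 0.26  0.022]
(218, 237) [0.622 0.173 0.024]
(440, 247) [ 0.59  -0.409  0.023]
(480, 250) [ 0.584 -0.522  0.   ]
(505, 243) [ 0.602 -0.588  0.007]
(443, 281) [ 0.501 -0.412  0.026]
(230, 295) [0.466 0.124 0.102]
(288, 297) [ 0.461 -0.014  0.086]
(376, 280) [ 0.507 -0.241  0.003]
(420, 230) [ 0.641 -0.364 -0.001]
(246, 320) [0.407 0.089 0.075]
(246, 290) [0.48  0.09  0.072]
```

View pics/c1.png

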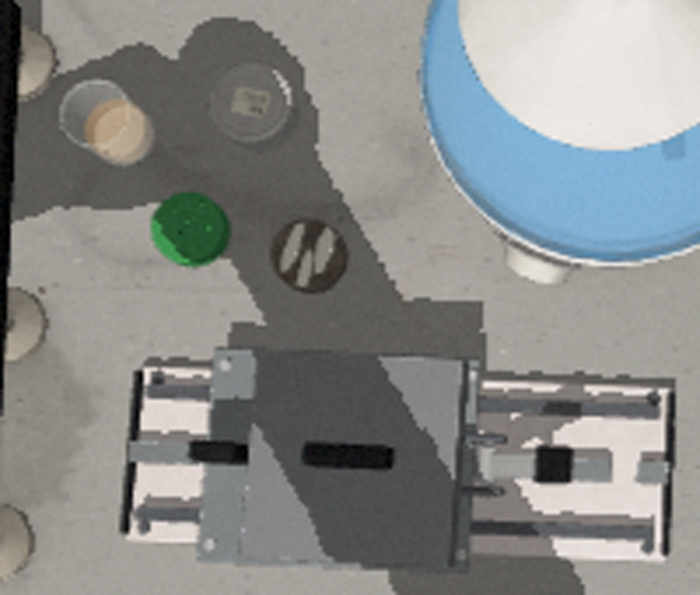

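View pics/c2.png

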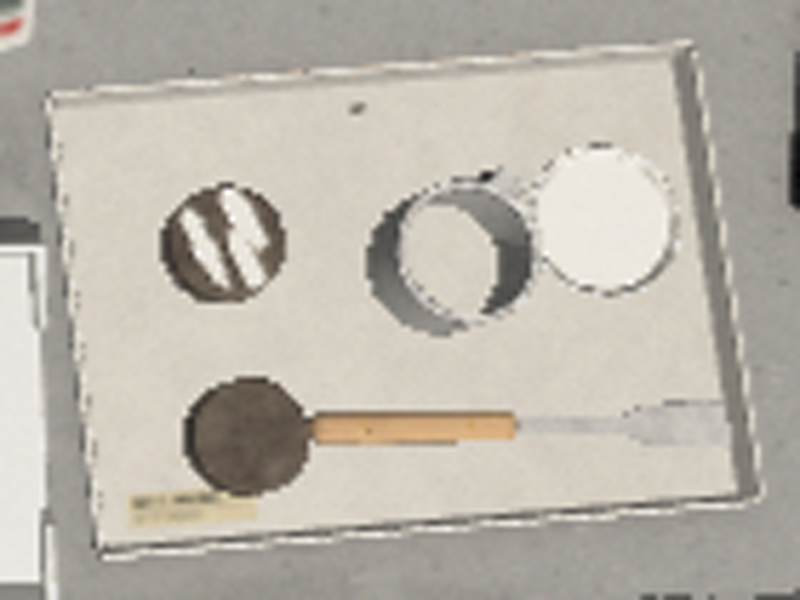

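```bash
cat >> h.py <<'E'
def blob(W,lo,hi,box,show=None):
    m=(W[...,2]>lo)&(W[...,2]<hi)&(W[...,0]>box[0])&(W[...,0]<box[1])&(W[...,1]>box[2])&(W[...,1]<box[3])
    n,l,s,c=cv2.connectedComponentsWithStats(m.astype(np.uint8))
    if n<2: return None
    k=1+np.argmax(s[1:,4]);p=W[l==k]
    rc=cv2.minAreaRect(p[:,:2].astype(np.float32)*1000)
    return dict(n=len(p),mean=np.round(p.mean(0),4),zmed=round(float(np.median(p[:,2])),4),rect=np.round([*rc[0],*rc[1],rc[2]],1))
E
python3 - <<'E'
from h import *
W=np.load('pics/W0.npy')
B=lambda *a:print(a[0],blob(W,*a[1:]))
B('covertop',.066,.082,(.35,.6,0,.3))
B('grip',.092,.112,(.35,.6,0,.3))
B('fin',.078,.095,(.35,.6,.13,.3))
B('paddle',.05,.12,(.35,.6,-.08,.02))
B('railR',.005,.018,(.35,.6,-.15,.02))
B('rail',.005,.06,(.35,.6,-.15,.3))
B('discA',.014,.03,(.57,.67,.13,.21))
B('discB',.016,.032,(.54,.64,-.46,-.36))
B('discC',.016,.032,(.45,.54,-.45,-.37))
B('rest',.005,.014,(.35,.6,-.36,-.14))
B('kerb',.017,.03,(.35,.6,-.36,-.14))
B('mould',.035,.06,(.45,.7,-.6,-.45))
B('green',.014,.03,(.6,.69,.22,.3))
B('tin',.028,.045,(.67,.8,.16,.27))
# surface
p=W[(W[...,0]>.5)&(W[...,0]<.7)&(W[...,1]>-.3)&(W[...,1]<.3)];print(np.histogram(p[:,2],bins=np.arange(-.02,.12,.005)))
E
```

```text
covertop {'n': 3377, 'mean': array([0.4666, 0.1285, 0.074 ]), 'zmed': 0.074, 'rect': array([467.6, 129.4, 147.4, 146.1,  86.6])}
grip {'n': 166, 'mean': array([0.467 , 0.1278, 0.0994]), 'zmed': 0.0995, 'rect': array([467.3, 128.8,  60.7,  16. ,  86.7])}
fin {'n': 77, 'mean': array([0.4721, 0.2246, 0.0841]), 'zmed': 0.0839, 'rect': array([472.1, 224.3,  31.2,  12.4,  89. ])}
paddle {'n': 158, 'mean': array([ 0.4603, -0.0052,  0.0771]), 'zmed': 0.079, 'rect': array([460.2,  -4. ,  43.9,  22.2,  87.9])}
railR {'n': 1550, 'mean': array([ 0.4582, -0.0381,  0.012 ]), 'zmed': 0.012, 'rect': array([458.3, -37.5, 115.3, 132. ,  89.2])}
rail {'n': 4762, 'mean': array([0.463 , 0.0828, 0.0207]), 'zmed': 0.0156, 'rect': array([468. , 102.7, 399.2, 160.4,  87.5])}
discA {'n': 339, 'mean': array([0.6216, 0.175 , 0.0222]), 'zmed': 0.0224, 'rect': array([622.4, 175.9,  54.1,  51.7,  44.8])}
discB {'n': 333, 'mean': array([ 0.59  , -0.4069,  0.0228]), 'zmed': 0.0229, 'rect': array([ 590.3, -407.5,   52.8,   52.5,   88.3])}
discC {'n': 343, 'mean': array([ 0.5009, -0.4131,  0.0231]), 'zmed': 0.0233, 'r
[... 716 characters left out ...]
,    0,  228, 4922, 3913, 1243, 1197,  291,  711,  191,  208,
        125,   30,   16,   27,   43,   32,   46,  663,  333,   46,   49,
        113,   38,   49,   47,   60]), array([-2.00000000e-02, -1.50000000e-02, -1.00000000e-02, -5.00000000e-03,
        3.46944695e-18,  5.00000000e-03,  1.00000000e-02,  1.50000000e-02,
        2.00000000e-02,  2.50000000e-02,  3.00000000e-02,  3.50000000e-02,
        4.00000000e-02,  4.50000000e-02,  5.00000000e-02,  5.50000000e-02,
        6.00000000e-02,  6.50000000e-02,  7.00000000e-02,  7.50000000e-02,
        8.00000000e-02,  8.50000000e-02,  9.00000000e-02,  9.50000000e-02,
        1.00000000e-01,  1.05000000e-01,  1.10000000e-01,  1.15000000e-01]))
```

Top view: the cover is at px (230,295), fin at (205,295), raised brake paddle at (288,297) and rest board at (376,280). Disc candidates:
- (218,237): brown with white stripes
- (440,247): brown with white stripes
- (443,281): plain brown
- (185,230): green, so not meant
- (505,243): white dish, 7 mm high, so not a disc

The three brown ones are 54 mm across and the right height, and the crops confirm them. All the measured heights fit the sizes given.

I'll move to the fin first.

step_arm([
  [[0,-3,0],[0,0,-6.7]],
  [[0,-3,0],[0,0,-6.7]],
  [[0,-3,0],[0,0,-6.7]],
  [[0,-3,0],[0,0,-6.7]],
  [[0,-3,0],[0,0,-6.7]],
  [[0,-3,0],[0,0,-6.7]],
  [[0,-3,0],[0,0,-6.7]],
  [[0,-3,0],[0,0,-6.7]],
  [[0,-3,0],[0,0,-6.7]],
  [[0,-3,0],[0,0,-6.7]],
], fingers=0.7, grip_force=30)

```text
clock: 1.1
tool_pos: [0.2698, 0.2624, 0.2387]
eef_rot: [0.725, 0.689, -0.0, 0.0]
contact_force: [0.8, -0.2, -0.3]
opening: 0.697
finger_force: 0.0
```

step_arm([
  [[3,-0.5,-1],[0,0,0]],
  [[3,-0.5,-1],[0,0,0]],
  [[3,-0.5,-1],[0,0,0]],
  [[3,-0.5,-1],[0,0,0]],
  [[3,-0.5,-1],[0,0,0]],
  [[3,-0.5,-1],[0,0,0]],
  [[2,-0.5,-1],[0,0,0]],
  [[0,0,-1],[0,0,0]],
  [[0,0,0],[0,0,0]],
  [[0,0,0],[0,0,0]],
])

```text
clock: 2.1
tool_pos: [0.4682, 0.2291, 0.1585]
eef_rot: [0.722, 0.691, -0.001, -0.001]
contact_force: [-0.1, 0.5, -0.2]
opening: 0.701
finger_force: 0.0
```

step_arm([
  [[0.4,-0.5,-1],[0,0,-0.5]],
  [[0,0,-2],[0,0,0]],
  [[0,0,-2],[0,0,0]],
  [[0,0,-2],[0,0,0]],
  [[0,0,-2],[0,0,0]],
  [[0,0,-1],[0,0,0]],
  [[0,0,-0.8],[0,0,0]],
  [[0,0,0],[0,0,0]],
  [[0,0,0],[0,0,0]],
  [[0,0,0],[0,0,0]],
])

```text
clock: 3.1
tool_pos: [0.4745, 0.2239, 0.0515]
eef_rot: [0.726, 0.688, 0.001, 0.0]
contact_force: [0.1, 0.3, -0.1]
opening: 0.698
finger_force: 0.0
```

step_arm([
  [[0,0,0],[0,0,0]],
  [[0,0,0],[0,0,0]],
  [[0,0,0],[0,0,0]],
  [[0,0,0],[0,0,0]],
  [[0,0,0],[0,0,0]],
  [[0,0,0],[0,0,0]],
  [[0,0,0],[0,0,0]],
  [[0,0,0],[0,0,0]],
  [[0,0,0],[0,0,0]],
  [[0,0,0],[0,0,0]],
], fingers=0)

```text
clock: 4.1
tool_pos: [0.4728, 0.2237, 0.0506]
eef_rot: [0.726, 0.688, -0.001, -0.001]
contact_force: [-4.7, 0.7, 3.5]
opening: 0.156
finger_force: 30.0
```

step_arm([
  [[-0.03,-0.6,0],[0,0,0]],
  [[-0.03,-0.6,0],[0,0,0]],
  [[-0.03,-0.6,0],[0,0,0]],
  [[-0.03,-0.6,0],[0,0,0]],
  [[-0.03,-0.6,0],[0,0,0]],
  [[-0.03,-0.6,0],[0,0,0]],
  [[-0.03,-0.6,0],[0,0,0]],
  [[-0.03,-0.6,0],[0,0,0]],
  [[-0.03,-0.6,0],[0,0,0]],
  [[-0.03,-0.6,0],[0,0,0]],
])

```text
clock: 5.1
tool_pos: [0.4697, 0.1639, 0.0506]
eef_rot: [0.726, 0.688, -0.001, -0.001]
contact_force: [-6.1, 1.9, 2.2]
opening: 0.155
finger_force: 30.0
```

step_arm([
  [[0,-0.1,0],[0,0,0]],
  [[0,-0.1,0],[0,0,0]],
  [[0,-0.1,0],[0,0,0]],
  [[0,-0.1,0],[0,0,0]],
  [[0,-0.1,0],[0,0,0]],
  [[0,0,0],[0,0,0]],
  [[0,0,0],[0,0,0]],
  [[0,0,0],[0,0,0]],
  [[0,0,0],[0,0,0]],
  [[0,0,0],[0,0,0]],
])

```text
clock: 6.1
tool_pos: [0.4696, 0.163, 0.0507]
eef_rot: [0.724, 0.689, 0.001, -0.002]
contact_force: [-6.4, 10.2, 2.3]
opening: 0.159
finger_force: 30.0
```

step_arm([
  [[0,0,0],[0,0,0]],
  [[0,0,0],[0,0,0]],
  [[0,0,0],[0,0,0]],
  [[0,0,2],[0,0,0]],
  [[0,0,3],[0,0,0]],
  [[0,0,3],[0,0,0]],
  [[0,0,3],[0,0,0]],
  [[-0.1,-3,0],[0,0,0]],
  [[-0.2,-3,0],[0,0,0]],
  [[-0.2,-3,0],[0,0,0]],
], fingers=0.5)

```text
clock: 7.1
tool_pos: [0.4667, 0.0671, 0.1612]
eef_rot: [0.726, 0.687, 0.001, 0.001]
contact_force: [0.8, -0.7, -1.0]
opening: 0.503
finger_force: 0.0
```

step_arm([
  [[-0.2,-3,0],[0,0,0]],
  [[-0.2,-3,0],[0,0,0]],
  [[-0.2,-3,0],[0,0,0]],
  [[-0.2,-3,0],[0,0,0]],
  [[0,-2.8,0],[0,0,0]],
  [[0,0,0],[0,0,0]],
  [[0,0,0],[0,0,0]],
  [[0,0,0],[0,0,0]],
  [[0,0,0],[0,0,0]],
  [[0,0,0],[0,0,0]],
], fingers=0)

```text
clock: 8.1
tool_pos: [0.4582, -0.0783, 0.1607]
eef_rot: [0.725, 0.688, 0.0, -0.0]
contact_force: [-0.5, 0.6, 1.2]
opening: 0.004
finger_force: 0.0
```

```bash
python3 - <<'E'
from h import *
im,d=snap('top','t1');W=world('top',d)
print(r.get_state()['tool_pos'])
B=lambda *a:print(a[0],blob(W,*a[1:]))
B('covertop',.066,.082,(.35,.6,-.05,.2));B('grip',.092,.106,(.42,.52,.02,.12));B('fin',.078,.09,(.35,.6,.12,.25))
B('paddle',.04,.105,(.35,.6,-.13,-.03))
E
```

```text
[ 0.45816811 -0.07852026  0.16074098]
covertop {'n': 3179, 'mean': array([0.4646, 0.0716, 0.0739]), 'zmed': 0.0739, 'rect': array([464.5,  70.5, 141.3, 146.6,  87.1])}
grip {'n': 161, 'mean': array([0.464 , 0.0665, 0.0992]), 'zmed': 0.0991, 'rect': array([464.1,  67.3,  58.2,  15.8,  86.5])}
fin {'n': 76, 'mean': array([0.4692, 0.1642, 0.0834]), 'zmed': 0.0832, 'rect': array([469.1, 164.3,  30.3,  12.5,  89.1])}
paddle {'n': 7, 'mean': array([ 0.5993, -0.0525,  0.0922]), 'zmed': 0.0945, 'rect': array([599.1, -51.5,   9.7,   2. ,  87.8])}
```

step_arm([
  [[0,0,-2],[0,0,0]],
  [[0,0,-2],[0,0,0]],
  [[0,0,-2],[0,0,0]],
  [[0,0,-1],[0,0,0]],
  [[0,-0.1,-1],[0,0,0]],
  [[0,-0.2,-1],[0,0,0]],
  [[0,-0.3,-1],[0,0,0]],
  [[0,-0.2,-1],[0,0,0]],
  [[0,-0.2,-0.7],[0,0,0]],
  [[0,0,-0.4],[0,0,0]],
])

```text
clock: 9.15
tool_pos: [0.4582, -0.0906, 0.0398]
eef_rot: [0.727, 0.687, -0.0, 0.001]
contact_force: [-2.8, -3.8, 37.9]
opening: 0.002
finger_force: 19.0
```

step_arm([
  [[0,0,-0.2],[0,0,0]],
  [[0,0,-0.1],[0,0,0]],
  [[0,0,0],[0,0,0]],
  [[0,0,0],[0,0,0]],
  [[0,0,0],[0,0,0]],
  [[0,0,0],[0,0,0]],
  [[0,0,0],[0,0,0]],
  [[0,0,0],[0,0,0]],
  [[0,0,0],[0,0,0]],
  [[0,0,0],[0,0,0]],
])

```text
clock: 10.15
tool_pos: [0.4583, -0.0907, 0.0396]
eef_rot: [0.727, 0.687, 0.0, 0.002]
contact_force: [-4.0, -3.4, 38.0]
opening: 0.006
finger_force: 19.0
```

step_arm([
  [[0,0,1],[0,0,0]],
  [[0,0,3],[0,0,0]],
  [[0,0,4],[0,0,0]],
  [[0,0,4],[0,0,0]],
  [[0.1,3,0],[0,0,0]],
  [[0.1,3,0],[0,0,0]],
  [[0.1,3,0],[0,0,0]],
  [[0.1,3,0],[0,0,0]],
  [[0.1,3,0],[0,0,0]],
  [[0.1,0.7,0],[0,0,0]],
], fingers=0.5)

```text
clock: 11.15
tool_pos: [0.464, 0.0723, 0.1565]
eef_rot: [0.724, 0.69, 0.001, -0.001]
contact_force: [-0.7, 0.0, -0.2]
opening: 0.501
finger_force: 0.0
```

```bash
python3 - <<'E'
from h import *
im,d=snap('top','t2');W=world('top',d)
print(r.get_state()['tool_pos'])
B=lambda *a:print(a[0],blob(W,*a[1:]))
B('paddle',.03,.105,(.44,.48,-.13,-.07))
B('railR',.005,.018,(.35,.55,-.15,-.02))
B('fin',.078,.09,(.35,.6,.12,.25))
E
```

```text
[0.46418993 0.07136855 0.15653208]
paddle {'n': 111, 'mean': array([ 0.456 , -0.0846,  0.0409]), 'zmed': 0.0409, 'rect': array([457.3, -84.7,  25.5,  25.7,  89.2])}
railR {'n': 469, 'mean': array([ 0.4217, -0.0568,  0.0122]), 'zmed': 0.0122, 'rect': array([421.1, -57.9,  73.2,  56.2,  86.7])}
fin None
```

step_arm([
  [[0,-0.4,0],[0,0,0]],
  [[0,0,-2],[0,0,0]],
  [[0,0,-2],[0,0,0]],
  [[0,0,-2],[0,0,0]],
  [[0,0,-1.7],[0,0,0]],
  [[0,0,0],[0,0,0]],
  [[0,0,0],[0,0,0]],
  [[0,0,0],[0,0,0]],
  [[0,0,0],[0,0,0]],
  [[0,0,0],[0,0,0]],
])

```text
clock: 12.2
tool_pos: [0.4645, 0.0636, 0.0804]
eef_rot: [0.726, 0.688, 0.001, 0.0]
contact_force: [0.6, -0.1, 0.4]
opening: 0.5
finger_force: 0.0
```

step_arm([
  [[0,0,0],[0,0,0]],
  [[0,0,0],[0,0,0]],
  [[0,0,0],[0,0,0]],
  [[0,0,0],[0,0,0]],
  [[0,0,0],[0,0,0]],
  [[0,0,0],[0,0,0]],
  [[0,0,0],[0,0,0]],
  [[0,0,0.5],[0,0,0]],
  [[0,0,0.5],[0,0,0]],
  [[0,0,1],[0,0,0]],
], fingers=0)

```text
clock: 13.2
tool_pos: [0.4635, 0.0636, 0.0999]
eef_rot: [0.726, 0.688, -0.001, -0.0]
contact_force: [0.0, -0.1, -2.8]
opening: 0.178
finger_force: 30.0
```

step_arm([
  [[0,0,2],[0,0,0]],
  [[0,0,3],[0,0,0]],
  [[0,-2,1],[0,0,0]],
  [[0.5,-3,0],[0,0,0.5]],
  [[0.5,-4,0],[0,0,0.5]],
  [[0.5,-4,0],[0,0,0.5]],
  [[1,-4,0],[0,0,0.5]],
  [[1,-4,0],[0,0,0.3]],
  [[1,-4,0],[0,0,0]],
  [[0,-3,0],[0,0,0]],
])

```text
clock: 14.2
tool_pos: [0.5099, -0.2197, 0.1606]
eef_rot: [0.713, 0.701, 0.0, 0.001]
contact_force: [0.0, 0.2, -2.2]
opening: 0.175
finger_force: 30.0
```

step_arm([
  [[0,-2,0],[0,0,0]],
  [[0,-0.6,0],[0,0,0]],
  [[0,0,-1],[0,0,0]],
  [[0,0,-2],[0,0,0]],
  [[0,0,-2],[0,0,0]],
  [[0,0,0],[0,0,0]],
  [[0,0,0],[0,0,0]],
  [[0,0,0],[0,0,0]],
  [[0,0,0],[0,0,0]],
  [[0,0,0],[0,0,0]],
])

```text
clock: 15.2
tool_pos: [0.5094, -0.2424, 0.1105]
eef_rot: [0.712, 0.702, 0.0, 0.001]
contact_force: [-0.1, -0.6, -1.9]
opening: 0.177
finger_force: 30.0
```

```bash
python3 - <<'E'
from h import *
im,d=snap('top','t3');W=world('top',d)
print(r.get_state()['tool_pos'],r.get_state()['eef_rot'])
W0=np.load('pics/W0.npy')
m=(W0[...,2]>.017)&(W0[...,2]<.03)&(abs(W0[...,0]-.508)<.1)&(abs(W0[...,1]+.24)<.1)
n,l,s,c=cv2.connectedComponentsWithStats(m.astype(np.uint8))
for k in range(1,n):
    p=W0[l==k];print(len(p),p.mean(0).round(4),p.min(0).round(3),p.max(0).round(3))
z=np.nanmedian(W[240:330,340:410,2]);print(z)
for lo,hi in((.085,.13),(.1,.115)): print(blob(W,lo,hi,(.4,.6,-.34,-.14)))
im2=cv2.resize(im[200:340,310:450],(600,600),interpolation=2);cv2.imwrite('pics/c3.png',im2[:,:,::-1])
E
```

```text
[ 0.50935136 -0.24241872  0.11034786] [7.12020990e-01 7.02157944e-01 2.52040501e-04 5.16687996e-04]
9 [ 0.5966 -0.3324  0.0205] [ 0.586 -0.334  0.017] [ 0.607 -0.33   0.024]
62 [ 0.5811 -0.3098  0.0209] [ 0.551 -0.323  0.017] [ 0.592 -0.284  0.026]
55 [ 0.5799 -0.1674  0.0207] [ 0.553 -0.194  0.017] [ 0.591 -0.156  0.028]
8 [ 0.5769 -0.3345  0.0187] [ 0.573 -0.336  0.018] [ 0.581 -0.333  0.02 ]
15 [ 0.5546 -0.336   0.0199] [ 0.54  -0.338  0.017] [ 0.568 -0.335  0.025]
1 [ 0.5453 -0.1929  0.0181] [ 0.545 -0.193  0.018] [ 0.545 -0.193  0.018]
9 [ 0.5303 -0.3377  0.0196] [ 0.523 -0.339  0.018] [ 0.536 -0.336  0.021]
1 [ 0.5237 -0.2472  0.0187] [ 0.524 -0.247  0.019] [ 0.524 -0.247  0.019]
1 [ 0.5186 -0.2525  0.0172] [ 0.519 -0.252  0.017] [ 0.519 -0.252  0.017]
1 [ 0.5155 -0.2995  0.0171] [ 0.515 -0.299  0.017] [ 0.515 -0.299  0.017]
1 [ 0.5148 -0.3381  0.02  ] [ 0.515 -0.338  0.02 ] [ 0.515 -0.338  0.02 ]
1 [ 0.5094 -0.3374  0.0223] [ 0.509 -0.337  0.022] [ 0.509 -0.337  0.022]
3 [ 0.5016 -0.3399  0.0215] [ 0.499 -0.34   0.021] [ 0.504 -0.34   0.022]
1 [ 0.4996 -0.3144  0.0181] [ 0.5   -0.314  0.018] [ 0.5   -0.314  0.018]
1 [ 0.4937 -0.3391  0.0235] [ 0.494 -0.339  0.023] [ 0.494 -0.339  0.023]
1 [ 0.4886 -0.3392  0.0221] [ 0.489 -0.339  0.022] [ 0.489 -0.339  0.022]
56 [ 0.4365 -0.1668  0.0214] [ 0.426 -0.193  0.017] [ 0.462 -0.156  0.029]
61 [ 0.4359 -0.3107  0.021 ] [ 0.425 -0.323  0.017] [ 0.463 -0.283  0.026]
1 [ 0.4596 -0.1805  0.0178] [ 0.46  -0.181  0.018] [ 0.46  -0.181  0.018]
1 [ 0.4495 -0.1674  0.0177] [ 0.449 -0.167  0.018] [ 0.449 -0.167  0.018]
0.19053977184766413
{'n': 1515, 'mean': array([ 0.5095, -0.1898,  0.1046]), 'zmed': 0.1044, 'rect': array([ 510.9, -192.4,   64.6,  144. ,   89.3])}
{'n': 1418, 'mean': array([ 0.5102, -0.1901,  0.1045]), 'zmed': 0.1045, 'rect': array([ 510.8, -192.4,   64.4,  143.9,   89.5])}
```

View pics/c3.png

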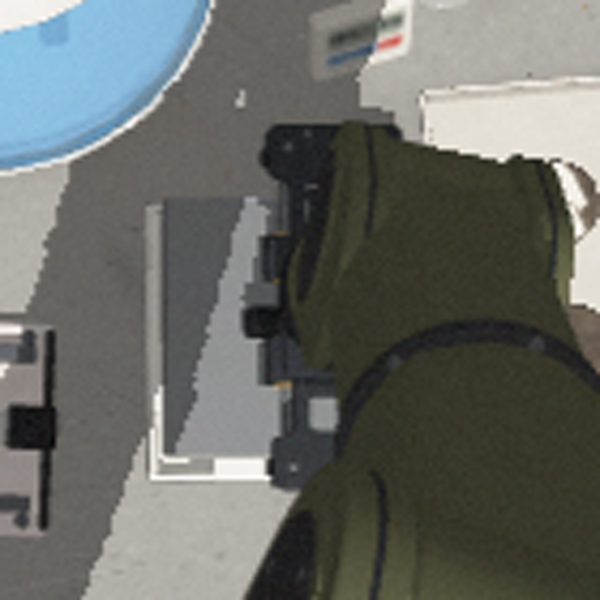

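Seen from above, the cover hangs level over the board, with its left edge at crop (160,330) about 4 mm too far left. I'll shift it by 3 mm and lower it.

step_arm([
  [[-0.2,-0.3,0],[0,0,0.5]],
  [[0,0,-1],[0,0,0]],
  [[0,0,-1],[0,0,0]],
  [[0,0,-1],[0,0,0]],
  [[0,0,-1],[0,0,0]],
  [[0,0,-0.5],[0,0,0]],
  [[0,0,-0.4],[0,0,0]],
  [[0,0,-0.4],[0,0,0]],
  [[0,0,0],[0,0,0]],
  [[0,0,0],[0,0,0]],
])

```text
clock: 16.25
tool_pos: [0.5072, -0.2454, 0.0569]
eef_rot: [0.709, 0.705, 0.0, 0.0]
contact_force: [-0.0, -0.0, -1.6]
opening: 0.182
finger_force: 30.0
```

step_arm([
  [[0,0,-0.1],[0,0,0]],
  [[0,0,-0.1],[0,0,0]],
  [[0,0,0],[0,0,0]],
  [[0,0,0],[0,0,0]],
  [[0,0,0],[0,0,0]],
  [[0,0,0],[0,0,0]],
  [[0,0,0],[0,0,0]],
  [[0,0,0],[0,0,0]],
  [[0,0,0],[0,0,0]],
  [[0,0,0],[0,0,0]],
])

```text
clock: 17.25
tool_pos: [0.5074, -0.2455, 0.0558]
eef_rot: [0.709, 0.705, 0.0, 0.001]
contact_force: [-1.8, 1.4, 4.5]
opening: 0.177
finger_force: 30.0
```

step_arm([
  [[0,0,0],[0,0,0]],
  [[0,0,0],[0,0,0]],
  [[0,0,0],[0,0,0]],
  [[0,0,0],[0,0,0]],
  [[0,0,2],[0,0,0]],
  [[0,0,3],[0,0,0]],
  [[0,0,3],[0,0,-5]],
  [[0,0,2],[0,0,-5]],
  [[1,-2,0],[0,0,-7]],
  [[1,-3,0],[0,0,-7]],
], fingers=0.5)

```text
clock: 18.25
tool_pos: [0.5282, -0.2936, 0.1558]
eef_rot: [0.84, 0.542, 0.001, -0.0]
contact_force: [0.6, -1.0, -0.7]
opening: 0.498
finger_force: 0.0
```

step_arm([
  [[1,-3,0],[0,0,-7]],
  [[1,-3,0],[0,0,-7]],
  [[1,-3,0],[0,0,-7]],
  [[1,-2,0],[0,0,-2.5]],
  [[1,0,0],[0,0,0]],
  [[0.9,0,0],[0,0,0]],
  [[0,0,0],[0,0,0]],
  [[0,0,0],[0,0,0]],
  [[0,0,0],[0,0,0]],
  [[0,0,0],[0,0,0]],
], fingers=0.95)

```text
clock: 19.25
tool_pos: [0.5857, -0.405, 0.155]
eef_rot: [0.933, 0.36, -0.0, -0.0]
contact_force: [-0.5, 0.1, 0.5]
opening: 0.948
finger_force: 0.0
```

```bash
python3 - <<'E'
from h import *
im,d=snap('top','t4');W=world('top',d)
s=r.get_state();print(s['tool_pos'],s['eef_rot'],s['q'])
B=lambda *a:print(a[0],blob(W,*a[1:]))
B('cover',.044,.06,(.4,.62,-.36,-.13));B('grip',.068,.085,(.45,.57,-.3,-.18))
B('discA',.014,.03,(.56,.67,.1,.22));B('discB',.016,.032,(.54,.64,-.46,-.36));B('discC',.016,.032,(.45,.54,-.45,-.37))
B('tray',.03,.05,(.36,.58,-.02,.15));B('fin',.078,.09,(.35,.6,.12,.25));B('paddle',.03,.105,(.44,.48,-.13,-.07))
B('rim',.042,.05,(.36,.58,-.02,.15))
E
```

```text
[ 0.58575059 -0.40509025  0.15493507] [ 9.32916817e-01  3.60091943e-01 -6.46694273e-05 -3.70670840e-05] [ 0.48719133  0.90540096  0.11276752  1.34907991 -0.11376642  0.89351561
 -0.2055757 ]
cover {'n': 3165, 'mean': array([ 0.5067, -0.236 ,  0.0498]), 'zmed': 0.0498, 'rect': array([ 507.7, -236.6,  146.5,  145.7,   89.5])}
grip {'n': 143, 'mean': array([ 0.5071, -0.2355,  0.0753]), 'zmed': 0.0755, 'rect': array([ 507.2, -235.5,   57.7,   13. ,   89.6])}
discA {'n': 343, 'mean': array([0.6213, 0.1749, 0.0222]), 'zmed': 0.0221, 'rect': array([622.5, 176. ,  55.1,  51.6,  44.7])}
discB {'n': 20, 'mean': array([ 0.5937, -0.4277,  0.0231]), 'zmed': 0.0232, 'rect': array([ 592.6, -427.9,   18.8,    6.4,   33.5])}
discC {'n': 199, 'mean': array([ 0.5062, -0.4058,  0.0227]), 'zmed': 0.0227, 'rect': array([ 507.6, -405.6,   31.5,   47.8,   56.4])}
tray {'n': 3848, 'mean': array([0.4639, 0.069 , 0.0375]), 'zmed': 0.0373, 'rect': array([464.2,  66.4, 172.9, 155.8,  87. ])}
fin {'n': 75, 'mean': array([0.469 , 0.1691, 0.0832]), 'zmed': 0.0831, 'rect': array([469.2, 169.6,  30.7,  12.4,  89.3])}
paddle {'n': 111, 'mean': array([ 0.456 , -0.0846,  0.0409]), 'zmed': 0.041, 'rect': array([457.2, -84.7,  25.4,  25.5,  89.5])}
rim {'n': 37, 'mean': array([0.525 , 0.0756, 0.0445]), 'zmed': 0.0447, 'rect': array([520. ,  78.4,  56.2,  19.7,  83.7])}
```

View pics/t4.png

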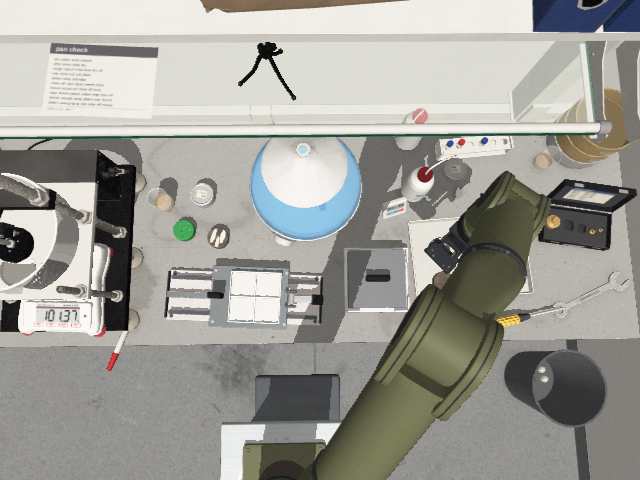

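step_arm([
  [[0.4,-0.2,0],[0,0,0]],
  [[0,0,-3],[0,0,0]],
  [[0,0,-3],[0,0,0]],
  [[0,0,-3],[0,0,0]],
  [[0,0,-2],[0,0,0]],
  [[0,0,-2],[0,0,0]],
  [[0,0,-1.2],[0,0,0]],
  [[0,0,0],[0,0,0]],
  [[0,0,0],[0,0,0]],
  [[0,0,0],[0,0,0]],
])

```text
clock: 20.3
tool_pos: [0.591, -0.408, 0.0142]
eef_rot: [0.933, 0.36, 0.001, 0.001]
contact_force: [0.2, 0.1, -0.0]
opening: 0.95
finger_force: 0.0
```

step_arm([
  [[0,0,0],[0,0,0]],
  [[0,0,0],[0,0,0]],
  [[0,0,0],[0,0,0]],
  [[0,0,0],[0,0,0]],
  [[0,0,0],[0,0,0]],
  [[0,0,0],[0,0,0]],
  [[0,0,1],[0,0,0]],
  [[0,0,2],[0,0,0]],
  [[0,0,3],[0,0,0]],
  [[0,0,3],[0,0,0]],
], fingers=0.3, grip_force=25)

```text
clock: 21.3
tool_pos: [0.59, -0.4073, 0.105]
eef_rot: [0.933, 0.36, 0.0, 0.0]
contact_force: [0.6, -0.0, -1.5]
opening: 0.59
finger_force: 25.0
```

step_arm([
  [[-2.5,2,3],[0,0,0]],
  [[-2.5,4,0],[0,0,0]],
  [[-2.5,4,0],[0,0,0]],
  [[-2.1,4,0],[0,0,0]],
  [[0,4.5,0],[0,0,0]],
  [[0,4.5,0],[0,0,0]],
  [[0,4.5,0],[0,0,0]],
  [[0,4.5,0],[0,0,0]],
  [[0,4,0],[0,0,0]],
  [[0,3.5,0],[0,0,0]],
])

```text
clock: 22.3
tool_pos: [0.4946, -0.0097, 0.1343]
eef_rot: [0.933, 0.361, 0.001, -0.0]
contact_force: [0.5, -0.6, -0.7]
opening: 0.588
finger_force: 25.0
```

step_arm([
  [[0,3,0],[0,0,0]],
  [[0,2,0],[0,0,0]],
  [[0,0.2,0],[0,0,0]],
  [[0,0,-2],[0,0,0]],
  [[0,0,-2],[0,0,0]],
  [[0,0,-1.5],[0,0,0]],
  [[0,0,0],[0,0,0]],
  [[0,0,0],[0,0,0]],
  [[0,0,0],[0,0,0]],
  [[0,0,0],[0,0,0]],
])

```text
clock: 23.3
tool_pos: [0.4947, 0.0395, 0.0787]
eef_rot: [0.933, 0.36, 0.001, 0.0]
contact_force: [0.1, -0.4, -0.7]
opening: 0.586
finger_force: 25.0
```

```bash
python3 - <<'E'
from h import *
im,d=snap('top','t5');W=world('top',d)
s=r.get_state();print(s['tool_pos'],s['eef_rot'])
B=lambda *a:print(a[0],blob(W,*a[1:]))
B('discA',.014,.03,(.56,.67,.1,.22));B('discC',.016,.032,(.45,.54,-.47,-.34));B('hum',.1,.4,(.5,.9,-.25,.12))
B('fin',.078,.09,(.35,.6,.12,.25));B('paddle',.03,.105,(.44,.48,-.13,-.07))
cv2.imwrite('pics/c5.png',cv2.resize(im[220:340,180:340],(800,600),interpolation=2)[:,:,::-1])
E
```

```text
[0.49454696 0.03957246 0.07854339] [9.32977742e-01 3.59933255e-01 7.23056153e-04 2.48763829e-04]
discA {'n': 337, 'mean': array([0.6221, 0.1752, 0.022 ]), 'zmed': 0.022, 'rect': array([622.7, 176.1,  53.1,  51.5,  44.6])}
discC {'n': 340, 'mean': array([ 0.501 , -0.4133,  0.0229]), 'zmed': 0.0227, 'rect': array([ 501.4, -413.7,   52.7,   51.7,   26.5])}
hum {'n': 10887, 'mean': array([ 0.8381, -0.0652,  0.3752]), 'zmed': 0.3751, 'rect': array([839. , -65. , 369.9, 122.2,  89.9])}
fin None
paddle {'n': 111, 'mean': array([ 0.456 , -0.0846,  0.0407]), 'zmed': 0.0408, 'rect': array([457.3, -84.7,  25.4,  25.5,  89.4])}
```

View pics/c5.png

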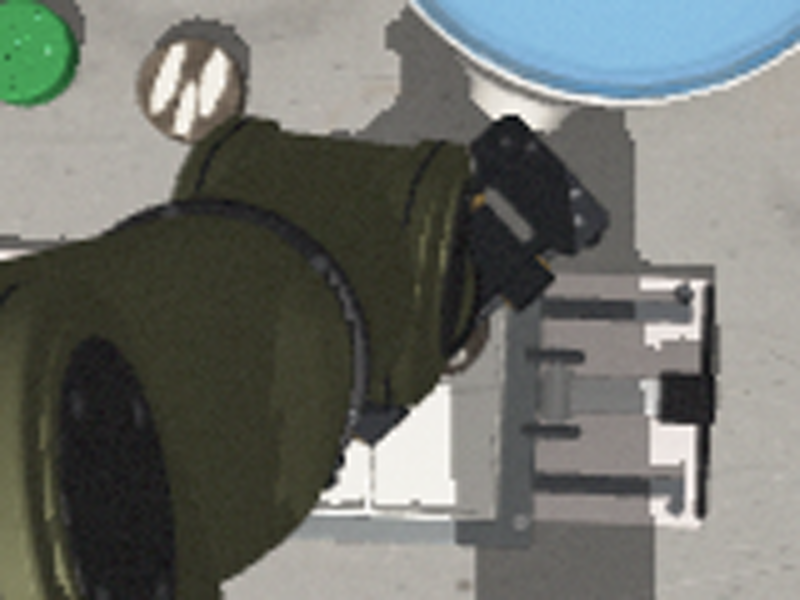

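The gripper corner at crop (510,130) is close to the humidifier knob at (515,100). I'll use the near-right compartment for this disc instead and stay clear of it.

step_arm([
  [[-2,0.1,0.5],[0,0,0]],
  [[-2,0.1,0],[0,0,0]],
  [[-2.3,0.1,0],[0,0,0]],
  [[0,0,0],[0,0,0]],
  [[0,0,-1],[0,0,0]],
  [[0,0,-1],[0,0,0]],
  [[0,0,-0.8],[0,0,0]],
  [[0,0,-0.4],[0,0,0]],
  [[0,0,-0.2],[0,0,0]],
  [[0,0,0],[0,0,0]],
])

```text
clock: 24.35
tool_pos: [0.4329, 0.0427, 0.0492]
eef_rot: [0.933, 0.359, -0.002, -0.0]
contact_force: [-0.7, -0.3, -1.0]
opening: 0.592
finger_force: 25.0
```

step_arm([
  [[-0.1,0,-0.1],[0,0,0]],
  [[0,0,0],[0,0,0]],
  [[0,0,0],[0,0,0]],
  [[0,0,0],[0,0,0]],
  [[0,0,0],[0,0,0]],
  [[0,0,1],[0,0,0]],
  [[0,0,3],[0,0,0]],
  [[0,0,3],[0,0,0]],
  [[0.3,-2,2],[0,0,0]],
  [[0.5,-3,0],[0,0,0]],
], fingers=0.7)

```text
clock: 25.35
tool_pos: [0.4403, -0.006, 0.1412]
eef_rot: [0.932, 0.362, 0.0, 0.0]
contact_force: [0.4, -0.4, -1.2]
opening: 0.701
finger_force: 0.0
```

step_arm([
  [[0.6,-4.5,0],[0,0,0]],
  [[0.6,-4.5,0],[0,0,0]],
  [[0.6,-4.5,0],[0,0,0]],
  [[0.6,-4.5,0],[0,0,0]],
  [[0.6,-4.5,0],[0,0,0]],
  [[0.6,-4.5,0],[0,0,0]],
  [[0.6,-4.5,0],[0,0,0]],
  [[0.6,-4.5,0],[0,0,0]],
  [[0.6,-3,0],[0,0,0]],
  [[0.6,-2,0],[0,0,0]],
], fingers=0.95)

```text
clock: 26.35
tool_pos: [0.4979, -0.4207, 0.1393]
eef_rot: [0.934, 0.358, -0.003, 0.0]
contact_force: [0.3, 0.4, -0.8]
opening: 0.95
finger_force: 0.0
```

```bash
python3 - <<'E'
from h import *
im,d=snap('top','t6');W=world('top',d)
s=r.get_state();print(s['tool_pos'],s['eef_rot'])
B=lambda *a:print(a[0],blob(W,*a[1:]))
B('discB',.05,.07,(.38,.48,.0,.1))
B('discA',.014,.03,(.56,.67,.1,.22));B('discC',.016,.032,(.45,.54,-.47,-.34))
B('fin',.078,.09,(.35,.6,.12,.25));B('paddle',.03,.105,(.44,.48,-.13,-.07))
B('knob',.02,.33,(.55,.62,-.05,.07))
cv2.imwrite('pics/c6.png',cv2.resize(im[220:340,180:340],(800,600),interpolation=2)[:,:,::-1])
E
```

```text
[ 0.49861674 -0.42370587  0.13951278] [ 0.93376899  0.35785763 -0.00260123  0.00257379]
discB {'n': 367, 'mean': array([0.4309, 0.0426, 0.0584]), 'zmed': 0.0585, 'rect': array([431.8,  42.3,  49.8,  51.6,  89.5])}
discA {'n': 340, 'mean': array([0.6216, 0.1749, 0.0221]), 'zmed': 0.0221, 'rect': array([621.7, 175.2,  53.8,  51.5,  44.9])}
discC {'n': 63, 'mean': array([ 0.5158, -0.401 ,  0.0231]), 'zmed': 0.0234, 'rect': array([ 517.4, -401.4,   11.8,   45.1,   39.1])}
fin {'n': 77, 'mean': array([0.4691, 0.1688, 0.0839]), 'zmed': 0.0841, 'rect': array([469.1, 169. ,  30.1,  12.3,  89.2])}
paddle {'n': 109, 'mean': array([ 0.4562, -0.0845,  0.0406]), 'zmed': 0.0406, 'rect': array([457.2, -84.7,  25.5,  25.3,  89.4])}
knob {'n': 436, 'mean': array([ 0.6084, -0.0171,  0.1128]), 'zmed': 0.1113, 'rect': array([ 6.052e+02, -1.270e+01,  2.940e+01,  7.430e+01,  2.000e-01])}
```

View pics/c6.png

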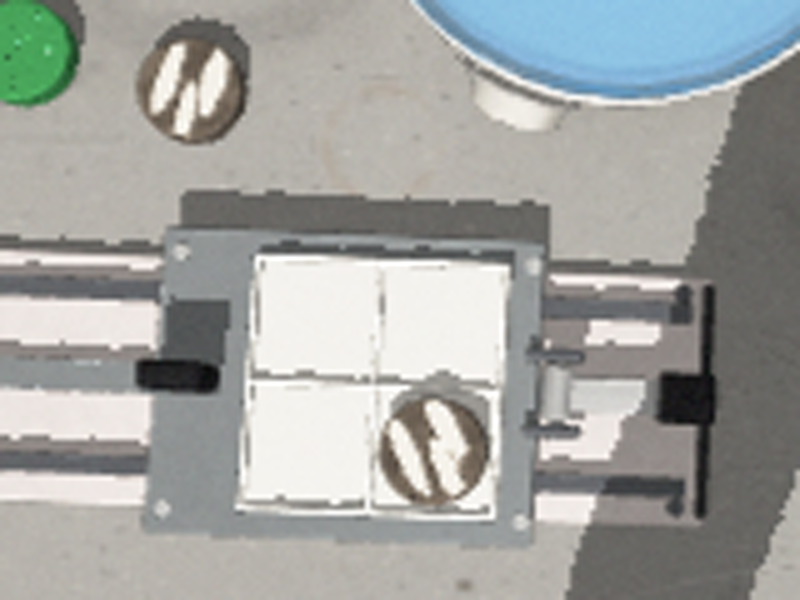

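Disc B lies flat in the near-right compartment, crop (435,450). Next is disc C.

step_arm([
  [[0.2,1,0],[0,0,0]],
  [[0,0,-3],[0,0,0]],
  [[0,0,-3],[0,0,0]],
  [[0,0,-3],[0,0,0]],
  [[0,0,-2],[0,0,0]],
  [[0,0,-1],[0,0,0]],
  [[0,0,-0.7],[0,0,0]],
  [[0,0,0],[0,0,0]],
  [[0,0,0],[0,0,0]],
  [[0,0,0],[0,0,0]],
])

```text
clock: 27.4
tool_pos: [0.5019, -0.4076, 0.0134]
eef_rot: [0.933, 0.36, -0.001, 0.0]
contact_force: [-1.1, 0.1, 0.5]
opening: 0.951
finger_force: 0.0
```

step_arm([
  [[0,0,0],[0,0,0]],
  [[0,0,0],[0,0,0]],
  [[0,0,0],[0,0,0]],
  [[0,0,0],[0,0,0]],
  [[0,0,0],[0,0,0]],
  [[0,0,0],[0,0,0]],
  [[0,0,1],[0,0,0]],
  [[0,0,2],[0,0,0]],
  [[0,0,4],[0,0,0]],
  [[0,0,4],[0,0,0]],
], fingers=0.3)

```text
clock: 28.4
tool_pos: [0.5004, -0.4062, 0.1231]
eef_rot: [0.933, 0.36, -0.002, -0.002]
contact_force: [0.2, -0.4, -1.2]
opening: 0.569
finger_force: 24.9
```

step_arm([
  [[-1,4,1],[0,0,0]],
  [[-1,4.5,0],[0,0,0]],
  [[-1,4.5,0],[0,0,0]],
  [[-1,4.5,0],[0,0,0]],
  [[-1,4.5,0],[0,0,0]],
  [[-1,4.5,0],[0,0,0]],
  [[-0.3,4.5,0],[0,0,0]],
  [[0,4.5,0],[0,0,0]],
  [[0,4.5,0],[0,0,0]],
  [[0,4,0],[0,0,0]],
])

```text
clock: 29.4
tool_pos: [0.4378, 0.0353, 0.1327]
eef_rot: [0.933, 0.36, -0.001, -0.001]
contact_force: [0.2, -0.1, -1.0]
opening: 0.572
finger_force: 24.9
```

step_arm([
  [[0,4,0],[0,0,0]],
  [[0,3,0],[0,0,0]],
  [[0,0.5,0],[0,0,0]],
  [[0,0,-2],[0,0,0]],
  [[0,0,-2],[0,0,0]],
  [[0,0,-1.5],[0,0,0]],
  [[0,0,0],[0,0,0]],
  [[0,0,0],[0,0,0]],
  [[0,0,0],[0,0,0]],
  [[0,0,0],[0,0,0]],
])

```text
clock: 30.4
tool_pos: [0.4388, 0.1078, 0.078]
eef_rot: [0.933, 0.36, -0.001, -0.0]
contact_force: [-0.3, 0.1, -0.5]
opening: 0.576
finger_force: 24.9
```

step_arm([
  [[-0.1,0.1,-1],[0,0,0]],
  [[0,0,-1],[0,0,0]],
  [[0,0,-0.5],[0,0,0]],
  [[0,0,-0.4],[0,0,0]],
  [[0,0,-0.2],[0,0,0]],
  [[0,0,0],[0,0,0]],
  [[0,0,0],[0,0,0]],
  [[0,0,0],[0,0,0]],
  [[0,0,0],[0,0,0]],
  [[0,0,0],[0,0,0]],
])

```text
clock: 31.4
tool_pos: [0.4375, 0.1088, 0.0474]
eef_rot: [0.933, 0.36, -0.001, -0.0]
contact_force: [-1.2, -0.0, 11.3]
opening: 0.574
finger_force: 25.2
```

step_arm([
  [[0,0,0],[0,0,0]],
  [[0,0,0],[0,0,0]],
  [[0,0,0],[0,0,0]],
  [[0,0,0],[0,0,0]],
  [[0,0,1],[0,0,0]],
  [[0,0,3],[0,0,0]],
  [[0,0,3],[0,0,0]],
  [[0,0,3],[0,0,8]],
  [[1,0,0],[0,0,8]],
  [[2,0,0],[0,0,8]],
], fingers=0.7)

```text
clock: 32.4
tool_pos: [0.4665, 0.1092, 0.1471]
eef_rot: [0.836, 0.549, -0.002, -0.0]
contact_force: [-0.0, -0.2, 0.2]
opening: 0.701
finger_force: 0.0
```

step_arm([
  [[3,0.6,0],[0,0,8]],
  [[3,1,0],[0,0,8]],
  [[3,1,0],[0,0,8]],
  [[3,1,0],[0,0,8]],
  [[3,1,0],[0,0,8]],
  [[0.4,1,0],[0,0,8]],
  [[0,1,0],[0,0,8]],
  [[0,0,0],[0,0,8]],
  [[0,0,0],[0,0,2]],
  [[0,0,0],[0,0,0]],
], fingers=0.95)

```text
clock: 33.4
tool_pos: [0.6211, 0.1743, 0.146]
eef_rot: [0.406, 0.914, -0.001, 0.0]
contact_force: [0.7, -0.6, 0.5]
opening: 0.948
finger_force: 0.0
```

```bash
python3 - <<'E'
from h import *
im,d=snap('top','t7');W=world('top',d)
s=r.get_state();print(s['tool_pos'],s['eef_rot'],s['q'])
B=lambda *a:print(a[0],blob(W,*a[1:]))
B('discB',.05,.07,(.38,.48,.0,.08));B('discC',.05,.07,(.38,.48,.075,.15))
B('discA',.014,.03,(.56,.67,.1,.22));B('green',.014,.03,(.6,.69,.22,.3))
B('fin',.078,.09,(.35,.6,.12,.25));B('paddle',.03,.105,(.44,.48,-.13,-.07))
cv2.imwrite('pics/c7.png',cv2.resize(im[200:340,150:340],(760,560),interpolation=2)[:,:,::-1])
E
```

```text
[0.62120358 0.1742688  0.14608946] [ 4.06580428e-01  9.13613682e-01 -1.46676060e-03  4.94100824e-04] [-0.429168    0.83311589  0.15563983  1.59124839 -0.16829398  0.7316162
  0.53525342]
discB {'n': 369, 'mean': array([0.4309, 0.0425, 0.0584]), 'zmed': 0.0583, 'rect': array([431.8,  42.3,  51.7,  50.1,   0.6])}
discC {'n': 376, 'mean': array([0.432 , 0.1055, 0.0579]), 'zmed': 0.058, 'rect': array([432.6, 105.9,  52. ,  52.7,   1.4])}
discA {'n': 23, 'mean': array([0.6254, 0.193 , 0.0226]), 'zmed': 0.0228, 'rect': array([624.9, 193.6,   6.6,  22.2,  40.4])}
green {'n': 70, 'mean': array([0.6268, 0.272 , 0.0216]), 'zmed': 0.0218, 'rect': array([624.6, 272. ,  36.5,  17.3,  47.6])}
fin {'n': 78, 'mean': array([0.4693, 0.1682, 0.0836]), 'zmed': 0.0839, 'rect': array([469. , 168.7,  32. ,  12.4,  89.6])}
paddle {'n': 111, 'mean': array([ 0.456 , -0.0846,  0.0411]), 'zmed': 0.0413, 'rect': array([457.1, -84.7,  25.4,  25.3,  89.4])}
```

View pics/c7.png

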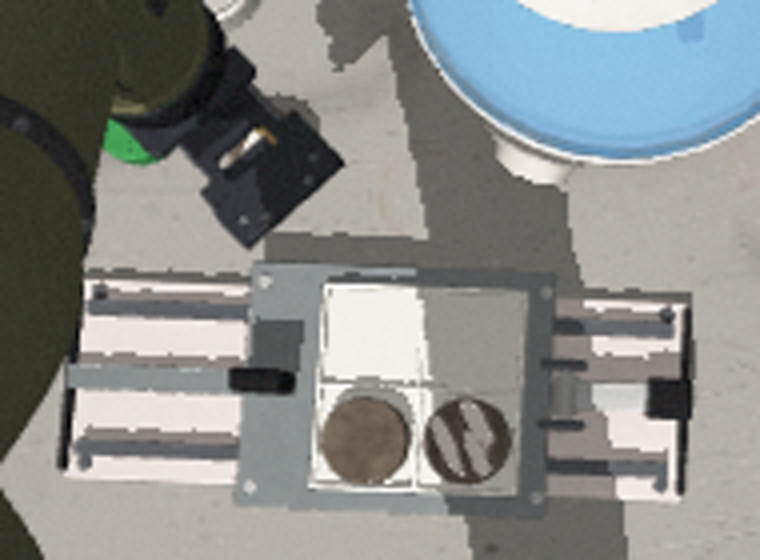

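Disc C is flat in the near-left compartment at crop (365,440), and B is at (467,440). The gripper is now over disc A.

step_arm([
  [[0,0.1,-3],[0,0,0]],
  [[0,0,-3],[0,0,0]],
  [[0,0,-3],[0,0,0]],
  [[0,0,-2],[0,0,0]],
  [[0,0,-1.5],[0,0,0]],
  [[0,0,-1],[0,0,0]],
  [[0,0,0],[0,0,0]],
  [[0,0,0],[0,0,0]],
  [[0,0,0],[0,0,0]],
  [[0,0,0],[0,0,0]],
])

```text
clock: 34.45
tool_pos: [0.6221, 0.176, 0.0123]
eef_rot: [0.405, 0.914, -0.001, 0.001]
contact_force: [0.7, 0.7, -0.2]
opening: 0.948
finger_force: 0.0
```

step_arm([
  [[0,0,0],[0,0,0]],
  [[0,0,0],[0,0,0]],
  [[0,0,0],[0,0,0]],
  [[0,0,0],[0,0,0]],
  [[0,0,0],[0,0,0]],
  [[0,0,0],[0,0,0]],
  [[0,0,1],[0,0,0]],
  [[0,0,2],[0,0,0]],
  [[0,0,3],[0,0,0]],
  [[0,0,3],[0,0,0]],
], fingers=0.3)

```text
clock: 35.45
tool_pos: [0.621, 0.1757, 0.1024]
eef_rot: [0.405, 0.914, -0.001, 0.0]
contact_force: [0.8, -0.7, -0.8]
opening: 0.594
finger_force: 25.0
```

step_arm([
  [[-2,-1.2,1],[0,0,0]],
  [[-3,-2,0],[0,0,0]],
  [[-3,-2,0],[0,0,0]],
  [[-3,-1.5,0],[0,0,0]],
  [[-1.4,-0.6,0],[0,0,0]],
  [[0,0,-1.5],[0,0,0]],
  [[0,0,-1.5],[0,0,0]],
  [[0,0,0],[0,0,0]],
  [[0,0,0],[0,0,0]],
  [[0,0,0],[0,0,0]],
])

```text
clock: 36.45
tool_pos: [0.498, 0.1029, 0.082]
eef_rot: [0.405, 0.914, -0.001, 0.001]
contact_force: [0.3, -0.5, -1.0]
opening: 0.593
finger_force: 25.0
```

step_arm([
  [[0,0,-1],[0,0,0]],
  [[0,0,-1],[0,0,0]],
  [[0,0,-0.6],[0,0,0]],
  [[0,0,-0.4],[0,0,0]],
  [[0,0,-0.2],[0,0,0]],
  [[0,0,0],[0,0,0]],
  [[0,0,0],[0,0,0]],
  [[0,0,0],[0,0,0]],
  [[0,0,0],[0,0,0]],
  [[0,0,0],[0,0,0]],
])

```text
clock: 37.45
tool_pos: [0.4974, 0.1028, 0.0493]
eef_rot: [0.405, 0.914, -0.001, 0.001]
contact_force: [-0.3, -1.0, -0.8]
opening: 0.593
finger_force: 25.0
```

step_arm([
  [[0,0,-0.15],[0,0,0]],
  [[0,0,0],[0,0,0]],
  [[0,0,0],[0,0,0]],
  [[0,0,0],[0,0,0]],
  [[0,0,0],[0,0,0]],
  [[0,0,0],[0,0,0]],
  [[0,0,1],[0,0,0]],
  [[0,0,3],[0,0,0]],
  [[0,0,3],[0,0,0]],
  [[0,0,2],[0,0,-6.5]],
], fingers=0.7)

```text
clock: 38.45
tool_pos: [0.4978, 0.1028, 0.1402]
eef_rot: [0.457, 0.889, -0.0, 0.001]
contact_force: [0.6, 0.3, -0.1]
opening: 0.7
finger_force: 0.0
```

step_arm([
  [[-1,-2,0],[0,0,-7]],
  [[-1,-4,0],[0,0,-7]],
  [[-0.5,-4,0],[0,0,-7]],
  [[0,-4,0],[0,0,-7]],
  [[0,-4,0],[0,0,-7]],
  [[0,-4,0],[0,0,-1]],
  [[1,-4,0],[0,0,0]],
  [[1.5,-4,0],[0,0,0]],
  [[1,-3,0],[0,0,0]],
  [[0,-1.8,0],[0,0,0]],
], fingers=0.5)

```text
clock: 39.45
tool_pos: [0.5086, -0.2487, 0.1387]
eef_rot: [0.71, 0.704, -0.001, 0.002]
contact_force: [-1.4, -0.8, -0.2]
opening: 0.498
finger_force: 0.0
```

```bash
python3 - <<'E'
from h import *
im,d=snap('top','t8');W=world('top',d)
s=r.get_state();print(s['tool_pos'],s['eef_rot'])
B=lambda *a:print(a[0],blob(W,*a[1:]))
B('discB',.05,.07,(.38,.463,.0,.075));B('discC',.05,.07,(.38,.465,.075,.15));B('discA',.05,.07,(.465,.54,.07,.15))
B('fin',.078,.09,(.35,.6,.12,.25));B('paddle',.03,.105,(.44,.48,-.13,-.07));B('grip',.068,.085,(.45,.57,-.3,-.18))
cv2.imwrite('pics/c8.png',cv2.resize(im[150:340,100:440],(760,425),interpolation=2)[:,:,::-1])
E
```

```text
[ 0.50741668 -0.25162273  0.13885382] [ 0.71094835  0.70323479 -0.00232323  0.002806  ]
discB {'n': 368, 'mean': array([0.4309, 0.0424, 0.0585]), 'zmed': 0.0585, 'rect': array([432. ,  42.7,  50.7,  51.8,  89.3])}
discC {'n': 377, 'mean': array([0.4322, 0.1055, 0.0583]), 'zmed': 0.0583, 'rect': array([432.5, 105.5,  51.8,  52.4,   0.8])}
discA {'n': 376, 'mean': array([0.4982, 0.1019, 0.0599]), 'zmed': 0.06, 'rect': array([4.982e+02, 1.014e+02, 5.060e+01, 5.280e+01, 1.000e-01])}
fin {'n': 79, 'mean': array([0.4692, 0.1685, 0.0832]), 'zmed': 0.0833, 'rect': array([469.1, 168.5,  31.5,  12.5,  89.5])}
paddle {'n': 24, 'mean': array([ 0.4626, -0.076 ,  0.0411]), 'zmed': 0.0414, 'rect': array([462.6, -74.8,   9.9,  19.6,  51. ])}
grip {'n': 4, 'mean': array([ 0.5131, -0.2089,  0.0737]), 'zmed': 0.073, 'rect': array([ 513.6, -209.1,    2.3,    5.4,   25.2])}
```

View pics/c8.png

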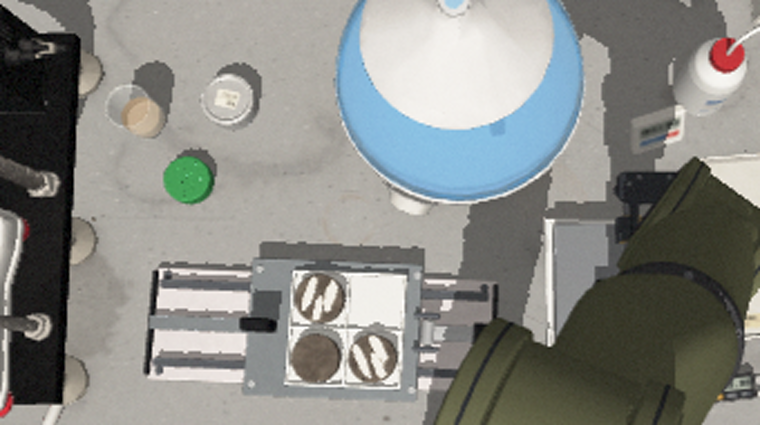

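step_arm([
  [[0,0.6,0],[0,0,0]],
  [[0,0,0],[0,0,0]],
  [[0,0,-2],[0,0,0]],
  [[0,0,-2],[0,0,0]],
  [[0,0,-2],[0,0,0]],
  [[0,0,-1.5],[0,0,0]],
  [[0,0,-0.7],[0,0,0]],
  [[0,0,0],[0,0,0]],
  [[0,0,0],[0,0,0]],
  [[0,0,0],[0,0,0]],
])

```text
clock: 40.5
tool_pos: [0.5079, -0.2391, 0.0566]
eef_rot: [0.709, 0.705, -0.001, 0.001]
contact_force: [0.0, -0.0, -0.6]
opening: 0.501
finger_force: 0.0
```

step_arm([
  [[0,0,0],[0,0,0]],
  [[0,0,0],[0,0,0]],
  [[0,0,0],[0,0,0]],
  [[0,0,0],[0,0,0]],
  [[0,0,0],[0,0,0]],
  [[0,0,0],[0,0,0]],
  [[0,0,0],[0,0,0]],
  [[0,0,1],[0,0,0]],
  [[0,0,1],[0,0,0]],
  [[0,0,3],[0,0,0]],
], fingers=0, grip_force=30)

```text
clock: 41.5
tool_pos: [0.5058, -0.2383, 0.1049]
eef_rot: [0.709, 0.705, -0.002, -0.002]
contact_force: [0.2, -0.1, -1.7]
opening: 0.182
finger_force: 30.0
```

step_arm([
  [[0,0,3],[0,0,0]],
  [[0,1,2.5],[0,0,0]],
  [[0,3,0],[0,0,0]],
  [[-1,4,0],[0,0,-0.5]],
  [[-1,4,0],[0,0,-0.5]],
  [[-1,4,0],[0,0,-0.5]],
  [[-1.2,4,0],[0,0,-0.5]],
  [[0,4,0],[0,0,-0.7]],
  [[0,3,0],[0,0,0]],
  [[0,2,0],[0,0,0]],
])

```text
clock: 42.5
tool_pos: [0.4651, 0.054, 0.1613]
eef_rot: [0.724, 0.69, -0.001, -0.0]
contact_force: [0.4, -0.6, -1.3]
opening: 0.181
finger_force: 30.0
```

step_arm([
  [[0,1.5,0],[0,0,0]],
  [[0,0.3,0],[0,0,0]],
  [[0,0,0],[0,0,0]],
  [[0,0,-2],[0,0,0]],
  [[0,0,-1],[0,0,0]],
  [[0,0,0],[0,0,0]],
  [[0,0,0],[0,0,0]],
  [[0,0,0],[0,0,0]],
  [[0,0,0],[0,0,0]],
  [[0,0,0],[0,0,0]],
])

```text
clock: 43.5
tool_pos: [0.4656, 0.0689, 0.1311]
eef_rot: [0.725, 0.688, -0.001, 0.0]
contact_force: [0.5, 0.3, -2.6]
opening: 0.178
finger_force: 30.0
```

```bash
python3 - <<'E'
from h import *
im,d=snap('top','t9');W=world('top',d)
s=r.get_state();print(s['tool_pos'],s['eef_rot'])
print(blob(W,.115,.13,(.36,.6,-.03,.2)))
print(blob(W,.03,.105,(.44,.48,-.13,-.07)))
cv2.imwrite('pics/c9.png',cv2.resize(im[220:340,150:310],(800,600),interpolation=2)[:,:,::-1])
im,d=snap('scene','s9');W=world('scene',d)
print('cover s',blob(W,.07,.13,(.36,.6,-.03,.2)))
cv2.imwrite('pics/s9c.png',cv2.resize(im[240:360,190:380],(760,480),interpolation=2)[:,:,::-1])
E
```

```text
[0.46557692 0.06891033 0.13105357] [ 7.25324317e-01  6.88406365e-01 -1.09777279e-03  3.26492096e-04]
{'n': 1367, 'mean': array([0.4622, 0.0238, 0.125 ]), 'zmed': 0.1251, 'rect': array([463.1,  26.1,  56.1, 145.8,  87.2])}
{'n': 111, 'mean': array([ 0.456 , -0.0846,  0.0412]), 'zmed': 0.0415, 'rect': array([457.1, -84.7,  25.5,  25.3,  89.1])}
cover s {'n': 2158, 'mean': array([0.4367, 0.0895, 0.117 ]), 'zmed': 0.1234, 'rect': array([491.8,  69.5, 152.2, 214.9,  86.6])}
```

View pics/c9.png

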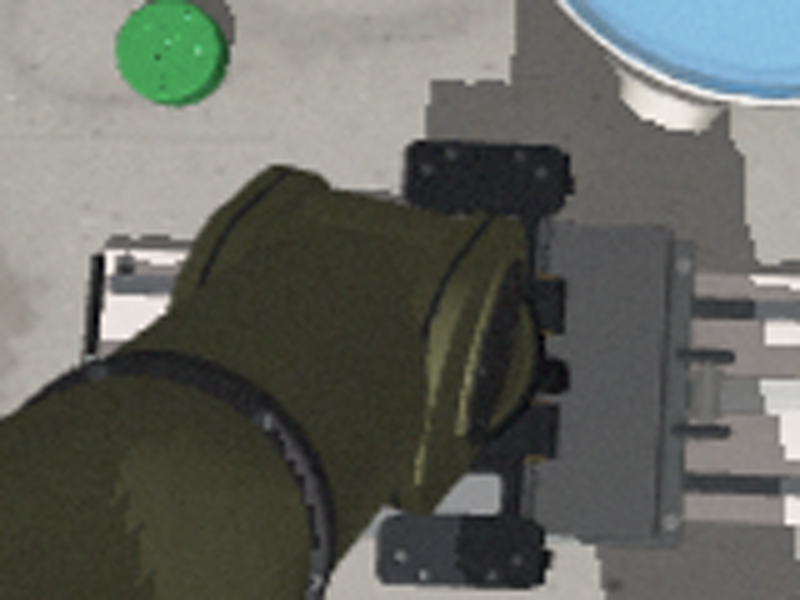

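The cover hangs over the tray, about 2 mm off in y and 1 mm in x. I'll correct that and lower it.

step_arm([
  [[-0.1,0.2,0],[0,0,0]],
  [[0,0,-1],[0,0,0]],
  [[0,0,-1],[0,0,0]],
  [[0,0,-1],[0,0,0]],
  [[0,0,-0.5],[0,0,0]],
  [[0,0,-0.5],[0,0,0]],
  [[0,0,-0.3],[0,0,0]],
  [[0,0,-0.3],[0,0,0]],
  [[0,0,0],[0,0,0]],
  [[0,0,0],[0,0,0]],
])

```text
clock: 44.6
tool_pos: [0.4645, 0.0709, 0.0849]
eef_rot: [0.725, 0.688, -0.001, 0.0]
contact_force: [-0.7, -0.0, -3.2]
opening: 0.179
finger_force: 30.0
```

step_arm([
  [[0,0,-0.2],[0,0,0]],
  [[0,0,-0.2],[0,0,0]],
  [[0,0,-0.1],[0,0,0]],
  [[0,0,-0.1],[0,0,0]],
  [[0,0,0],[0,0,0]],
  [[0,0,0],[0,0,0]],
  [[0,0,0],[0,0,0]],
  [[0,0,0],[0,0,0]],
  [[0,0,0],[0,0,0]],
  [[0,0,0],[0,0,0]],
])

```text
clock: 45.6
tool_pos: [0.4644, 0.0709, 0.0798]
eef_rot: [0.725, 0.688, -0.001, 0.0]
contact_force: [-2.8, -0.4, 11.5]
opening: 0.181
finger_force: 30.0
```

step_arm([
  [[0,0,0],[0,0,0]],
  [[0,0,0],[0,0,0]],
  [[0,0,0],[0,0,0]],
  [[0,0,0],[0,0,0]],
  [[0,0,1],[0,0,0]],
  [[0,0,3],[0,0,0]],
  [[0,0,3],[0,0,0]],
  [[-0.2,-3,0],[0,0,0]],
  [[-0.2,-4,0],[0,0,0]],
  [[-0.3,-4,0],[0,0,0]],
], fingers=0.5)

```text
clock: 46.6
tool_pos: [0.4578, -0.0398, 0.1497]
eef_rot: [0.725, 0.689, -0.001, 0.001]
contact_force: [0.2, -0.8, 0.3]
opening: 0.503
finger_force: 0.0
```

step_arm([
  [[0,-3,0],[0,0,0]],
  [[0,-1.6,0],[0,0,0]],
  [[0,0,0],[0,0,0]],
  [[0,0,0],[0,0,0]],
  [[0,0,-2],[0,0,0]],
  [[0,0,-2],[0,0,0]],
  [[0,0,-1],[0,0,0]],
  [[0,0,0],[0,0,0]],
  [[0,0,0],[0,0,0]],
  [[0,0,0],[0,0,0]],
])

```text
clock: 47.6
tool_pos: [0.4578, -0.0849, 0.0994]
eef_rot: [0.725, 0.689, -0.001, 0.001]
contact_force: [0.1, -0.6, -0.1]
opening: 0.501
finger_force: 0.0
```

```bash
python3 - <<'E'
from h import *
im,d=snap('top','t10');W=world('top',d)
s=r.get_state();print(s['tool_pos'],s['eef_rot'])
B=lambda *a:print(a[0],blob(W,*a[1:]))
B('cover',.066,.082,(.36,.6,-.03,.15));B('grip',.092,.106,(.42,.52,.02,.12))
B('fin',.078,.09,(.35,.6,.13,.25));B('paddle',.03,.05,(.44,.48,-.13,-.07))
m=(W[...,2]>.06)&(W[...,2]<.08)&(abs(W[...,0]-.464)<.06)&(abs(W[...,1]-.08)<.05);p=W[m]
print(np.linalg.lstsq(np.c_[p[:,:2],np.ones(len(p))],p[:,2],rcond=None)[0])
E
```

```text
[ 0.45786486 -0.08504013  0.09943551] [ 7.25252644e-01  6.88481810e-01 -9.69202271e-04  6.78889288e-04]
cover {'n': 1268, 'mean': array([0.5089, 0.0819, 0.0739]), 'zmed': 0.0739, 'rect': array([501.4,  71.6, 146.1,  72.3,  87.3])}
grip {'n': 23, 'mean': array([0.4684, 0.0935, 0.0993]), 'zmed': 0.0994, 'rect': array([467.4,  92.8,  17.3,   7.5,  89.4])}
fin {'n': 2, 'mean': array([0.491 , 0.1327, 0.0782]), 'zmed': 0.0782, 'rect': array([ 491. ,  132.7,    3.5,    0. , -135. ])}
paddle None
[0.00184703 0.00077857 0.07303086]
```

step_arm([
  [[0,0,-2],[0,0,0]],
  [[0,0,-2],[0,0,0]],
  [[0,0,-2],[0,0,0]],
  [[0,0,-1.3],[0,0,0]],
  [[0,0,0],[0,0,0]],
  [[0,0,0],[0,0,0]],
  [[0,0,0],[0,0,0]],
  [[0,0,0],[0,0,0]],
  [[0,0,0],[0,0,0]],
  [[0,0,0],[0,0,0]],
])

```text
clock: 48.65
tool_pos: [0.4576, -0.0852, 0.0261]
eef_rot: [0.725, 0.688, -0.001, 0.0]
contact_force: [-0.6, -0.2, -0.5]
opening: 0.504
finger_force: 0.0
```

step_arm([
  [[0,0,0],[0,0,0]],
  [[0,0,0],[0,0,0]],
  [[0,0,0],[0,0,0]],
  [[0,0,0],[0,0,0]],
  [[0,0,0],[0,0,0]],
  [[0,0,0],[0,0,0]],
  [[0,0,0],[0,0,0]],
  [[0,0,0],[0,0,0]],
  [[0,0,0],[0,0,0]],
  [[0,0,0],[0,0,0]],
], fingers=0, grip_force=12)

```text
clock: 49.65
tool_pos: [0.4567, -0.0851, 0.0257]
eef_rot: [0.725, 0.688, -0.002, -0.0]
contact_force: [-4.1, -0.0, 1.6]
opening: 0.293
finger_force: 12.0
```

step_arm([
  [[0,0,0.7],[0,0,0]],
  [[0,0.2,0.7],[0,0,0]],
  [[0,0.2,0.7],[0,0,0]],
  [[0,0.3,0.7],[0,0,0]],
  [[0,0.4,0.7],[0,0,0]],
  [[0,0.5,0.7],[0,0,0]],
  [[0,0.6,0.6],[0,0,0]],
  [[0,0,0],[0,0,0]],
  [[0,0,0],[0,0,0]],
  [[0,0,0],[0,0,0]],
])

```text
clock: 50.65
tool_pos: [0.4578, -0.0625, 0.0739]
eef_rot: [0.725, 0.689, -0.001, 0.0]
contact_force: [-4.2, 0.7, 1.6]
opening: 0.294
finger_force: 12.0
```

step_arm([
  [[0,0,0],[0,0,0]],
  [[0,0,0],[0,0,0]],
  [[0,0,0],[0,0,0]],
  [[0,0,0],[0,0,0]],
  [[0,0,1],[0,0,0]],
  [[0,0,3],[0,0,0]],
  [[0,0,3],[0,0,0]],
  [[0,0,2],[0,0,0]],
  [[0.1,3,0],[0,0,0]],
  [[0.2,4,0],[0,0,0]],
], fingers=0.5)

```text
clock: 51.65
tool_pos: [0.4612, 0.0056, 0.1654]
eef_rot: [0.727, 0.686, -0.0, 0.002]
contact_force: [0.9, 1.9, 0.2]
opening: 0.5
finger_force: 0.0
```

step_arm([
  [[0.2,4,0],[0,0,0]],
  [[0.2,4,0],[0,0,0]],
  [[0.2,4,0],[0,0,0]],
  [[0.2,3,0],[0,0,0]],
  [[0,1.1,0],[0,0,0]],
  [[0,0,0],[0,0,0]],
  [[0,0,0],[0,0,0]],
  [[0,0,0],[0,0,0]],
  [[0,0,0],[0,0,0]],
  [[0,0,0],[0,0,0]],
])

```text
clock: 52.65
tool_pos: [0.4685, 0.1667, 0.1639]
eef_rot: [0.726, 0.688, -0.001, 0.0]
contact_force: [0.3, -0.1, 0.8]
opening: 0.502
finger_force: 0.0
```

```bash
python3 - <<'E'
from h import *
im,d=snap('top','t11');W=world('top',d)
s=r.get_state();print(s['tool_pos'],s['eef_rot'])
B=lambda *a:print(a[0],blob(W,*a[1:]))
B('cover',.066,.082,(.36,.6,-.03,.15));B('grip',.092,.106,(.42,.52,.02,.12))
B('paddle',.05,.105,(.44,.48,-.13,-.03))
E
```

```text
[0.46849307 0.16693819 0.16382143] [ 7.25904967e-01  6.87793448e-01 -1.45039312e-03  2.18631816e-04]
cover {'n': 3357, 'mean': array([0.4636, 0.075 , 0.0738]), 'zmed': 0.0739, 'rect': array([464.4,  75.6, 146.6, 146. ,  86.9])}
grip {'n': 162, 'mean': array([0.464 , 0.0741, 0.0992]), 'zmed': 0.0992, 'rect': array([463.8,  74.7,  57.9,  14.6,  88.9])}
paddle {'n': 166, 'mean': array([ 0.4582, -0.0564,  0.0794]), 'zmed': 0.082, 'rect': array([458.5, -54.4,  45.2,  24.7,  87. ])}
```

step_arm([
  [[0,0.2,-2],[0,0,0]],
  [[0,0,-2],[0,0,0]],
  [[0,0,-2],[0,0,0]],
  [[0,0,-2],[0,0,0]],
  [[0,0,-2],[0,0,0]],
  [[0,0,-1.3],[0,0,0]],
  [[0,0,0],[0,0,0]],
  [[0,0,0],[0,0,0]],
  [[0,0,0],[0,0,0]],
  [[0,0,0],[0,0,0]],
])

```text
clock: 53.7
tool_pos: [0.4689, 0.17, 0.0515]
eef_rot: [0.725, 0.688, -0.001, 0.001]
contact_force: [0.3, -0.5, -1.4]
opening: 0.497
finger_force: 0.0
```

step_arm([
  [[0,0,0],[0,0,0]],
  [[0,0,0],[0,0,0]],
  [[0,0,0],[0,0,0]],
  [[0,0,0],[0,0,0]],
  [[0,0,0],[0,0,0]],
  [[0,0,0],[0,0,0]],
  [[0,0,0],[0,0,0]],
  [[0.01,0.2,0],[0,0,0]],
  [[0.02,0.4,0],[0,0,0]],
  [[0.03,0.6,0],[0,0,0]],
], fingers=0, grip_force=30)

```text
clock: 54.7
tool_pos: [0.4705, 0.1805, 0.0509]
eef_rot: [0.726, 0.688, -0.001, 0.002]
contact_force: [3.7, -1.3, -1.4]
opening: 0.157
finger_force: 30.0
```

step_arm([
  [[0.04,0.8,0],[0,0,0]],
  [[0.04,0.8,0],[0,0,0]],
  [[0.04,0.8,0],[0,0,0]],
  [[0.04,0.8,0],[0,0,0]],
  [[0.04,0.8,0],[0,0,0]],
  [[0.04,0.8,0],[0,0,0]],
  [[0.04,0.8,0],[0,0,0]],
  [[0.04,0.8,0],[0,0,0]],
  [[0.04,0.8,0],[0,0,0]],
  [[0.04,0.8,0],[0,0,0]],
])

```text
clock: 55.7
tool_pos: [0.4748, 0.2608, 0.0509]
eef_rot: [0.726, 0.688, -0.001, 0.002]
contact_force: [6.2, -2.2, -0.9]
opening: 0.155
finger_force: 30.0
```

step_arm([
  [[0.03,0.5,0],[0,0,0]],
  [[0.03,0.5,0],[0,0,0]],
  [[0.03,0.5,0],[0,0,0]],
  [[0.03,0.5,0],[0,0,0]],
  [[0.02,0.4,0],[0,0,0]],
  [[0.02,0.3,0],[0,0,0]],
  [[0.01,0.2,0],[0,0,0]],
  [[0.01,0.2,0],[0,0,0]],
  [[0,0.2,0],[0,0,0]],
  [[0,0,0],[0,0,0]],
])

```text
clock: 56.7
tool_pos: [0.4765, 0.2931, 0.0509]
eef_rot: [0.726, 0.688, -0.001, 0.002]
contact_force: [6.2, -2.1, -1.1]
opening: 0.158
finger_force: 30.0
```

step_arm([
  [[0,0.1,0],[0,0,0]],
  [[0,0.1,0],[0,0,0]],
  [[0,0.1,0],[0,0,0]],
  [[0,0.1,0],[0,0,0]],
  [[0,0.1,0],[0,0,0]],
  [[0,0.1,0],[0,0,0]],
  [[0,0,0],[0,0,0]],
  [[0,0,0],[0,0,0]],
  [[0,0,0],[0,0,0]],
  [[0,0,0],[0,0,0]],
])

```text
clock: 57.7
tool_pos: [0.4765, 0.2932, 0.0509]
eef_rot: [0.727, 0.686, -0.004, 0.004]
contact_force: [4.8, -12.5, 1.3]
opening: 0.152
finger_force: 30.0
```

step_arm([
  [[0,0,0],[0,0,0]],
  [[0,0,0],[0,0,0]],
  [[0,0,0],[0,0,0]],
  [[0,0,0],[0,0,0]],
  [[0,-0.6,2],[0,0,0]],
  [[0,0,3],[0,0,0]],
  [[0,0,3],[0,0,0]],
  [[0,0,3],[0,0,0]],
  [[-0.1,-3,0],[0,0,0]],
  [[-0.2,-4,0],[0,0,0]],
], fingers=0.4)

```text
clock: 58.7
tool_pos: [0.472, 0.2273, 0.1615]
eef_rot: [0.723, 0.691, 0.0, -0.0]
contact_force: [1.1, -0.3, -0.2]
opening: 0.395
finger_force: 0.0
```

step_arm([
  [[-0.2,-4,0],[0,0,0]],
  [[-0.2,-4,0],[0,0,0]],
  [[-0.2,-4,0],[0,0,0]],
  [[-0.2,-3,0],[0,0,0]],
  [[-0.1,-2,0],[0,0,0]],
  [[0,0,0],[0,0,0]],
  [[0,0,0],[0,0,0]],
  [[0,0,0],[0,0,0]],
  [[0,0,0],[0,0,0]],
  [[0,0,0],[0,0,0]],
], fingers=0)

```text
clock: 59.7
tool_pos: [0.4628, 0.056, 0.1606]
eef_rot: [0.725, 0.689, -0.001, -0.0]
contact_force: [0.9, -0.2, -0.3]
opening: 0.005
finger_force: 0.0
```

```bash
python3 - <<'E'
from h import *
im,d=snap('top','t12');W=world('top',d)
s=r.get_state();print(s['tool_pos'],s['eef_rot'])
B=lambda *a:print(a[0],blob(W,*a[1:]))
B('grip',.092,.106,(.42,.52,.13,.25))
B('paddle',.05,.105,(.44,.48,.0,.1));B('fin',.078,.09,(.35,.6,.25,.34))
E
```

```text
[0.46277759 0.05573588 0.16067069] [ 7.24805321e-01  6.88952461e-01 -1.32312667e-03  5.32182880e-05]
grip None
paddle {'n': 2, 'mean': array([0.465 , 0.0466, 0.0891]), 'zmed': 0.0891, 'rect': array([465. ,  46.6,   2.3,   0. , 174.8])}
fin {'n': 74, 'mean': array([0.4755, 0.2939, 0.0834]), 'zmed': 0.0833, 'rect': array([475.4, 294.1,  31.8,  12.3,  89.8])}
```

step_arm([
  [[0.15,-0.4,0],[0,0,0]],
  [[0,0,-2],[0,0,0]],
  [[0,0,-2],[0,0,0]],
  [[0,0,-2],[0,0,0]],
  [[0,0,-1],[0,0,0]],
  [[0,-0.1,-1],[0,0,0]],
  [[0,-0.2,-1],[0,0,0]],
  [[0,-0.3,-1],[0,0,0]],
  [[0,-0.2,-1],[0,0,0]],
  [[0,-0.2,-0.7],[0,0,0]],
])

```text
clock: 60.75
tool_pos: [0.4643, 0.041, 0.043]
eef_rot: [0.725, 0.688, -0.001, -0.0]
contact_force: [1.1, 0.6, 0.6]
opening: 0.001
finger_force: 0.4
```

step_arm([
  [[0,0,-0.2],[0,0,0]],
  [[0,0,-0.1],[0,0,0]],
  [[0,0,-0.1],[0,0,0]],
  [[0,0,0],[0,0,0]],
  [[0,0,0],[0,0,0]],
  [[0,0,0],[0,0,0]],
  [[0,0,0],[0,0,0]],
  [[0,0,0],[0,0,0]],
  [[0,0,0],[0,0,0]],
  [[0,0,0],[0,0,0]],
])

```text
clock: 61.75
tool_pos: [0.4642, 0.0405, 0.0409]
eef_rot: [0.726, 0.688, -0.001, 0.0]
contact_force: [-1.5, -0.9, 13.9]
opening: 0.003
finger_force: 6.6
```

Nearly down. I'll press a little more, then back off and check.

step_arm([
  [[0,0,-0.1],[0,0,0]],
  [[0,0,-0.1],[0,0,0]],
  [[0,0,0],[0,0,0]],
  [[0,0,0],[0,0,0]],
  [[0,0,1],[0,0,0]],
  [[0,0,3],[0,0,0]],
  [[0,0,4],[0,0,0]],
  [[0,0,4],[0,0,0]],
  [[0,-4,0],[0,0,0]],
  [[0,-4,0],[0,0,0]],
])

```text
clock: 62.75
tool_pos: [0.4656, -0.0376, 0.1591]
eef_rot: [0.723, 0.691, 0.0, 0.001]
contact_force: [0.7, -0.3, -1.8]
opening: 0.005
finger_force: 0.0
```

step_arm([
  [[0,-4,0],[0,0,0]],
  [[0,-4,0],[0,0,0]],
  [[0,-4,0],[0,0,0]],
  [[0,-4,0],[0,0,0]],
  [[0,0,0],[0,0,0]],
  [[0,0,0],[0,0,0]],
  [[0,0,0],[0,0,0]],
  [[0,0,0],[0,0,0]],
  [[0,0,0],[0,0,0]],
  [[0,0,0],[0,0,0]],
])

```text
clock: 63.75
tool_pos: [0.4645, -0.1983, 0.1578]
eef_rot: [0.725, 0.689, -0.001, 0.0]
contact_force: [0.5, -0.1, -0.8]
opening: 0.003
finger_force: 0.0
```

```bash
python3 - <<'E'
from h import *
im,d=snap('top','t13');W=world('top',d)
s=r.get_state();print(s['clock'],s['tool_pos'])
B=lambda *a:print(a[0],blob(W,*a[1:]))
B('cover',.066,.082,(.36,.6,.08,.3));B('grip',.092,.106,(.42,.52,.13,.25))
B('paddle',.03,.105,(.44,.49,.0,.06));B('fin',.078,.09,(.35,.6,.25,.34))
cv2.imwrite('pics/c13.png',cv2.resize(im[150:340,100:440],(760,425),interpolation=2)[:,:,::-1])
E
```

```text
63.8 [ 0.46445053 -0.19852088  0.15777867]
cover {'n': 3381, 'mean': array([0.4698, 0.1981, 0.0739]), 'zmed': 0.0739, 'rect': array([470.7, 199. , 147.6, 145.8,  87.1])}
grip {'n': 166, 'mean': array([0.4703, 0.197 , 0.0992]), 'zmed': 0.0994, 'rect': array([470.5, 198.2,  60.7,  15.7,  86.3])}
paddle {'n': 131, 'mean': array([0.4627, 0.0424, 0.0405]), 'zmed': 0.0403, 'rect': array([463.5,  43.2,  33.3,  25.3,  88.5])}
fin {'n': 79, 'mean': array([0.4754, 0.2934, 0.0833]), 'zmed': 0.0833, 'rect': array([475.4, 294.1,  32.7,  12.5,  89.3])}
```

View pics/c13.png

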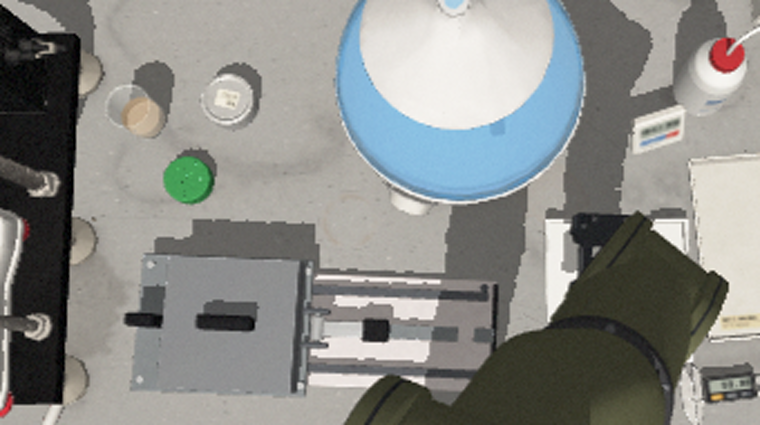

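The carriage is at the rig-end stop with the fin at crop (143,320). The paddle at (375,330) is level, 40 mm up, and the cover is seated flat with its top 74 mm up.

```bash
python3 -c "
from plant import r
print(r.finish_job())"
```

```text
the job is handed in; nothing more can be done
None
```

I handed the job in at about 64 s of the 210 s, but the hand-in returned no verdict; at my last look the carriage was at the rig-end stop, brake down, with the cover flat on the deck over the three soil discs I found.

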